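Put out a fresh bar of soap from the lidded tote

TASK

Put the fresh bar of soap from the tote into the soap dish: first move the brush and the soap dish off the tote's lid onto the rubber mat, then take the lid off, lift out the soap and lay it flat in the dish. Put the lid back squarely on the tote, fully down, and put the dish with its soap and the brush back on the lid, each where it stood at the start and lying the same way. The dish is ceramic, so set it down and never drop it; the plug stays in the tote, and leave the mallet and the scraper alone.

Things in the scene. Friction and masses are not known exactly. Their poses are not given: they have to be found in the camera images.
- tote: White plastic storage tote 290 (x) x 200 (y) x 60 mm high, walls and floor 4 mm; it does not move. A wall across the middle (along y, top 44 mm up) makes two pockets centred at x = +73 and -73 mm, each 139 x 192 mm. Grey clip latches hang open on the long sides (stick out 13 mm, top 54 mm up). Origin: centre of the underside, x along its length.
- lid: Loose lid on the tote's rim, 306 (x) x 216 (y) mm, 260 g: white frame 14 wide, 10 thick; clear panel, upper face at z = 6 mm; grey grip bar across the middle, 20 (x) x 60 (y), top at z = 30 mm, gripped by its 20 mm. Corner lugs, 8 mm long, drop inside the tote with 5 mm play; fits either way round. Origin: centre of the frame's underside (60 mm above the tote's when on, 8 above a flat surface).
- brush: Green nylon scrubbing brush block, 104 (x) x 54 (y) x 46 mm high, bristles down (lower 22 mm, 46 mm wide), 160 g. It stands on the lid's panel at one end of it, its length along the lid, off the middle towards the lid's +y side. Origin: centre of the underside.
- dish: Oblong white ceramic soap dish, 108 (x) x 64 (y) x 20 mm high, walls 4 mm; its inner floor is 9 mm above the underside, 100 x 56 mm. 240 g. It stands on the lid's panel at the other end, beyond the grip bar, its length along the lid. Origin: centre of the underside.
- soap: Bar of yellowish laundry soap, 78 (x) x 40 (y) x 32 mm high, 130 g, lying on the floor of one of the tote's two pockets (4 mm above the tote's origin), seen through the clear lid beside what stands on it. Origin: centre of the underside. Its top stands 21 mm above the dish's rim once it lies in the dish.
- plug: Black rubber tub plug, round, 56 mm across and 22 mm high with a small wire loop on top (37 mm in all), lying in the tote's other pocket; it stays there. Origin: centre of the underside.
- mat: Black ribbed rubber drainer mat fixed flat on the bench, 300 (x) x 170 (y) x 5 mm; the side area for the brush and the dish, next to each other and wholly on the mat. Origin: centre of the underside, x along its length. The bench between mat and tote is kept free for the lid.
- mallet: Black rubber mallet with a timber handle, 300 mm long, head 56 mm thick, lying at the back of the bench; not to be disturbed. Origin: under the middle of the head; handle towards -x.
- scraper: Grey plastic scraper, 210 mm long, lying flat at the back of the bench; not to be disturbed. Origin: on the underside near its middle; blade towards +x.
There are look-alikes about, which are no part of the job. Of the things like the dish, leave any that is brown, orange or pink; of the rest the larger one is meant.

How it is judged:
By the outcome, as a careful person would: the job done as asked, in the order asked, and still so for the second after the job is handed in, with the robot touching nothing.
It also fails if it takes over 134 s, if anything falls off the work surface, if the arm or the gripper's body presses on something with over 40 N, if the wrist force passes 120 N, or if a joint passes its speed limit or range.

ROBOT

A 7-joint arm with a two-finger parallel gripper is mounted at the origin on the work surface. World frame = base frame: x ahead of the robot, y to its left, z up, the work surface at z = 0. Lengths are in mm, angles in rad, forces in N, time in s.
With the tool pointing down it reaches from about 400 to 850 mm from the base axis. Payload 4.5 kg.
Tool frame: the origin (TCP) lies midway between the tips of the shut fingers; the grasp point (between the pads) lies 19 mm behind it (r.hold_point_z is the distance from the TCP to the grasp point, in mm); x points along the fingers, z is the direction in which the jaws open and shut, and the axes are right-handed (so a half turn about x gives the same grasp; the last joint's range is limited). The gripper opens to 88 mm and grips with 3 to 60 N. Pads are 18 mm wide; open, the fingers measure 123 mm over their backs; the gripper's body (75 mm by 187 mm) begins 45 mm behind the grasp point.
Start: joints at [1.199, 0.689, -0.195, 1.565, 0.157, 0.902, -0.215], TCP at [246.752, -574.254, 238.743] pointing down, gripper open.
Joint ranges: [-3.01, 3.01], [-0.46, 2.08], [-1.47, 1.51], [0.13, 2.56], [-1, 4.14], [0.04, 2.09], [-2.66, 2.66]. Speed limits (rad/s): [2.57, 2.57, 3.14, 3.14, 3.14, 3.14, 3.14].

INTERFACE

Orientations are given as a unit quaternion [x, y, z, w].
In Python, from workcell import sense, snapshot, camera_info, job, outline_of, r gives the robot as it stands. The module is installed in compiled form; this text tells all that it offers.
- The arm moves only by the tool apply_moves, never from a script. Its argument "steps" is a list of rows, each a list of 3 entries, a list of its own where there are three numbers: the finger opening in m, from 0 to 0.0881, then the shift along the tool's x, y, z in m, then the turn about the tool's x in degrees. A call has 1 to 12 rows; each row shifts and turns the commanded pose from where the row before left it, along the tool's axes as they then stand; what a row does not reach is not made up. A row lasts 1/12 s, in which the tool goes at most 41.7 mm and 7.16 degrees, less where a joint would pass 70% of its speed; a pose out of reach is approached as far as the arm can. A call is refused whole if a number of a shift passes 0.0417 or a number of a turn 7.16, either way. A call with a gripper value outside its range is refused whole. The fingers move at their own pace and stop on an object; the grip force is fixed at half the most. Time passes only in rows, so rows that do not move let the fingers close. It gives the time, the measured TCP pose, the force and the opening at its end, in the units of the state.
- sense(): the state, without advancing time (a new reading comes with each control period).
- snapshot(name): name is "scene" or "top" or "wrist"; returns (picture, depth): 420x560x3 uint8, blue, green, red; 420x560 float32, mm along the optical axis (not along the pixel's ray), 0 where there is no reading.
- camera_info(name): a dict with "intrinsics" (3x3 intrinsics, pixels), "camera_from_world" (4x4, takes a point from world to camera coordinates); the wrist camera has in their place "tool_from_camera" (4x4, takes a point from camera to tool coordinates, whose origin is the TCP and whose axes are the tool frame's). Camera axes: x right, y up, looking along -z (the intrinsics and any distortion apply to the point x, -y, -z); pixel columns grow to the right and rows downward; lengths in mm; the calibration is good to about 2 mm. The wrist camera is an equidistant fisheye: a pixel r from the principal point sees the ray r / f radians off the axis. A picture is of the moment at which its call begins: read the wrist's pose just before it. camera_info takes no time and is no camera call.
- job.hand_in(): hands the job in, once; it reports no verdict.
Trained networks look in the newest picture that a camera, given by its name, has taken for a name from the list of things; names that differ only in an ending like _2 or _b are one class to them, and where a whole thing is asked for, a point or a joint stands for the part that bears it (a point fixed in the world has none). Each returns a list of dicts, best first, with "confidence" (0 to 1); they miss things now and then, are a little off and sometimes report something else, mostly with a low value. They report only what shows in the picture. A call takes as long as a camera call. They do not tell look-alikes from the thing itself.
- outline_of(thing, camera): "pixels" (420x560 bool, what is visible of it) and "uv" ([column, row] in pixels, amid what is visible of it).
The state is a dict: "t": time; "joint_pos": joint angles; "qvel": joint speeds; "tau": joint torques, N m; "eef_pos": TCP position; "ee_rot": TCP orientation; "wrist_force": force on the tool from outside, world axes, zero at the start; "torque": the same for the moment, N m; "width": finger opening in mm.
Only numpy, scipy, OpenCV 4.12 (cv2) and the standard library are available. Lean on these libraries where they do the work, as an engineer would, in place of code of your own. Each camera call takes 0.05 s, during which the arm holds its last target.

## Working session

There is one attempt and no reset: what is moved stays moved. The work goes in short steps, Python scripts to look and compute and a tool call to move; the robot and the scene stay as the last step left them, time stands still between calls to the robot, and variables do not carry over. Pictures are saved under pics/ and viewed, and the job is handed in when it is done.

Besides the shell and the picture viewer there is one more tool, called after ">>>" as a command line: name --argument value ..., lists and objects as JSON in quotes. apply_moves: Moves the arm, as the interface text tells. Its arguments: {"type":"object","properties":{"steps":{"type":"array"}},"required":["steps"]}

```bash
mkdir -p pics; ls; python3 - <<'E'
from workcell import sense,snapshot,camera_info,r
import cv2,numpy as np
print(sense()); print(r.hold_point_z)
for n in("scene","top","wrist"):
    p,d=snapshot(n); cv2.imwrite(f"pics/{n}0.png",p); np.save(f"{n}0.npy",d)
    c=camera_info(n); print(n,{k:np.round(v,4).tolist() if not isinstance(v,str) else v for k,v in c.items()})
E
```

```text
pics
{'t': 0.0, 'joint_pos': array([ 1.19878544,  0.68998386, -0.19451256,  1.56634771,  0.15731499,
        0.90245655, -0.21508264]), 'qvel': array([ 5.63941151e-05,  2.12584470e-03,  1.20689559e-03,  2.19234181e-05,
       -6.54868017e-05,  1.25549863e-03, -1.43388128e-03]), 'tau': array([ 2.65002818e-04, -5.27549100e+01, -1.26667354e+00, -1.53425092e+01,
       -5.26529015e-02,  6.62080856e-03,  1.91033205e-04]), 'eef_pos': array([ 246.43424516, -573.68771908,  237.90907693]), 'ee_rot': array([ 0.38926073,  0.59107929, -0.38864296,  0.58996442]), 'wrist_force': array([ 0.40788944, -0.4110156 ,  0.08646824]), 'torque': array([-0.00330548,  0.01835286, -0.03243872]), 'width': 88.40279121175551}
18.700000000000003
scene {'intrinsics': [[385.8134, 0.0, 272.847], [0.0, 385.8134, 206.0776], [0.0, 0.0, 1.0]], 'camera_from_world': [[0.0306, 0.9995, 0.0085, -73.6567], [-0.7919, 0.0191, 0.6104, 325.4865], [0.6099, -0.0254, 0.7921, -1331.0648], [0.0, 0.0, 0.0, 1.0]]}
top {'intrinsics': [[444.0909, 0.0, 275.5442], [0.0, 444.0909, 207.0011], [0.0, 0.0, 1.0]], 'camera_from_world': [[0.0123, -0.9999, 0.0028, 80.5786], [0.9804, 0.0126, 0.1968, -505.6411], [-0.1968, 0.0003, 0.9804, -998.1684], [0.0, 0.0, 0.0, 1.0]]}
wrist {'intrinsics': [[325.1923, 0.0, 281.3017], [0.0, 325.1923, 208.1847], [0.0, 0.0, 1.0]], 'tool_from_camera': [[-0.0003, 0.2856, -0.9583, -145.9781], [-0.0009, 0.9583, 0.2856, 74.0286], [1.0, 0.0009, -0.0, -0.5438], [0.0, 0.0, 0.0, 1.0]]}
```

View pics/scene0.png

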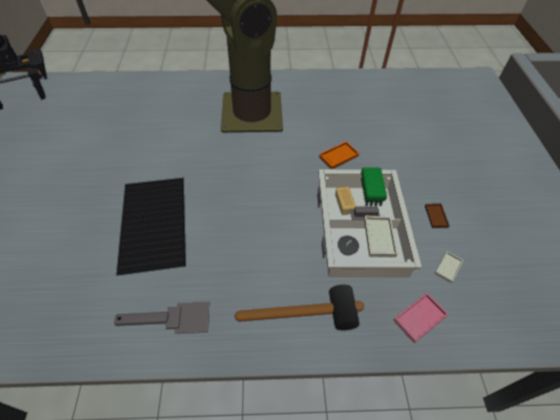

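View pics/top0.png

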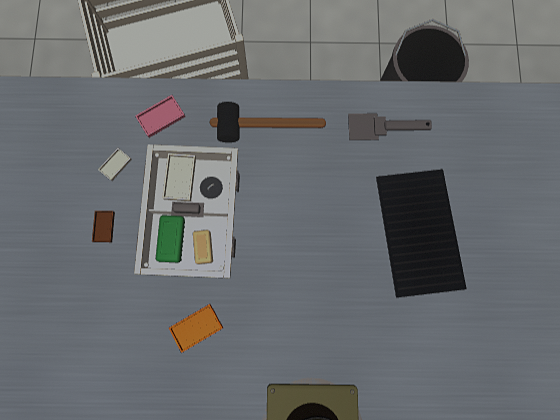

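View pics/wrist0.png

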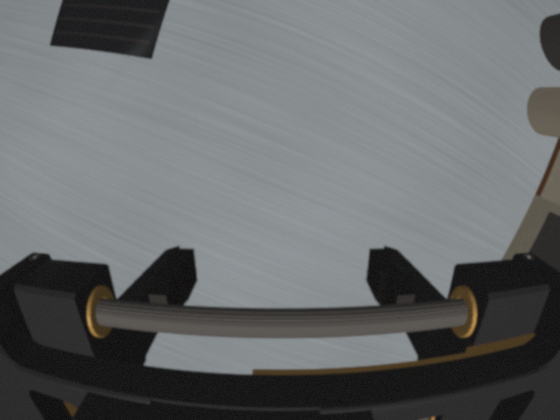

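The top view has the dish-like items: cream on the lid (180,177), small cream (114,164), pink (161,116), brown (103,227), orange (195,328). The larger cream one on the lid is the dish. Brush is at (171,239), soap through the lid at (203,247), plug at (211,187), mat at (421,233). Now I'll measure them.

```bash
cat > h.py <<'E'
import numpy as np,cv2
from workcell import sense,snapshot,camera_info,job,outline_of,r
from scipy.spatial.transform import Rotation as R
def cam_pose(name,s=None):
    c=camera_info(name);K=c["intrinsics"]
    if name=="wrist":
        s=s or sense();T=np.eye(4);T[:3,:3]=R.from_quat(s["ee_rot"]).as_matrix();T[:3,3]=s["eef_pos"]
        return K,T@np.array(c["tool_from_camera"])
    return K,np.linalg.inv(c["camera_from_world"])
def cloud(name,d,W=None):
    K,T=W or cam_pose(name)
    v,u=np.mgrid[0:d.shape[0],0:d.shape[1]].astype(float)
    x=(u-K[0,2])/K[0,0];y=(v-K[1,2])/K[1,1]
    if name=="wrist":
        th=np.hypot(x,y);k=np.where(th>1e-9,np.tan(np.minimum(th,1.5))/np.maximum(th,1e-9),1);x=x*k;y=y*k
    P=np.stack([x*d,-y*d,-d,np.ones_like(d)],-1)@T.T
    P=P[...,:3];P[d<=0]=np.nan
    return P
def proj(name,p,W=None):
    K,T=W or cam_pose(name)
    q=(np.linalg.inv(T)@np.r_[p,1])[:3];x,y=q[0]/-q[2],-q[1]/-q[2]
    if name=="wrist":
        rr=np.hypot(x,y);th=np.arctan2(np.hypot(q[0],q[1]),-q[2]);x,y=x/rr*th,y/rr*th
    return np.array([K[0,0]*x+K[0,2],K[1,1]*y+K[1,2]])
def rect(P):
    (c,sz,a)=cv2.minAreaRect(P[:,:2].astype(np.float32));
    if sz[0]<sz[1]: sz=sz[::-1];a+=90
    return np.round(c,1),np.round(sz,1),round((a+90)%180-90,1)
E
python3 - <<'E'
from h import *
s=sense();print(R.from_quat(s["ee_rot"]).as_matrix().round(3))
for n in("top","scene"):
    p,d=snapshot(n);P=cloud(n,d)
    for t in("tote","lid","brush","dish","soap","plug","mat","mallet","scraper"):
        for o in outline_of(t,n):
            m=o["pixels"]&np.isfinite(P[...,2]);Q=P[m]
            if len(Q)<20: print(n,t,o["uv"],len(Q));continue
            zt=np.percentile(Q[:,2],85);top=Q[abs(Q[:,2]-zt)<6]
            print(n,t,round(o["confidence"],2),np.round(o["uv"]),m.sum(),"z",np.percentile(Q[:,2],[5,50,85,98]).round(1),"all",*rect(Q),"top",*rect(top))
E
```

```text
[[-0.001  0.919  0.395]
 [ 0.001  0.395 -0.919]
 [-1.    -0.    -0.001]]
top tote 0.53 [232. 245.] 63 z [19.4 46.4 52.6 54.2] all [486.  181.6] [196.3   3.1] -1.7 top [483.6 181.9] [191.5   2.8] -1.7
top lid 0.85 [196. 214.] 9518 z [62.3 65.9 69.4 86.8] all [505.8 301.1] [330.9 241.2] -2.2 top [493.  291.6] [306.  220.4] -1.8
top lid 0.63 [178. 179.] 1368 z [70.3 74.8 83.2 87.3] all [569.9 315.4] [116.2  72.8] -4.6 top [566.6 312.6] [109.4  65.4] -3.1
top lid 0.3 [376. 125.] 1394 z [ 0.6  6.2 15.1 18. ] all [ 727.7 -201.5] [209.2  72.5] -89.0 top [ 733.1 -224.5] [161.3  49.3] -82.7
top brush 0.7 [172. 242.] 1162 z [104.1 110.8 112.8 114.5] all [419.3 319.6] [103.1  54.6] -1.5 top [419.2 318.9] [102.4  53.3] -1.5
top dish 0.98 [102. 226.] 631 z [ 2.3  6.4 11.8 15.7] all [459.  505.8] [77.2 46.7] 0.4 top [459.  505.8] [77.2 46.7] 0.4
top dish 0.94 [160. 116.] 1121 z [ 4.3  9.  17.  21.1] all [749.2 387.9] [110.6  78.3] -56.9 top [745.1 384.9] [107.6  68.1] -56.7
top dish 0.91 [114. 163.] 507 z [ 1.7  5.8 10.1 14.5] all [616.6 491.1] [71.5 46.5] -39.8 top [616.6 491.1] [71.5 46.5] -39.8
[... 1794 characters left out ...]
-40.9 top [619.4 491.4] [76.1 42.9] -38.3
scene dish 0.61 [436. 219.] 431 z [ 2.2  5.8 10.9 14.2] all [462.5 505.8] [82.  53.8] -10.3 top [462.9 505.9] [78.6 47. ] -0.1
scene soap 0.53 [375. 185.] 815 z [ 70.5 109.3 111.5 112.9] all [424.9 319. ] [101.1  53.5] -2.4 top [424.8 319.1] [100.9  53.3] -2.4
scene mat 0.66 [150. 230.] 5776 z [0.7 3.3 4.9 6.3] all [ 459.6 -265.8] [303.2 170.4] 7.3 top [ 460.2 -266. ] [302.2 170.3] 7.4
scene mallet 0.97 [329. 314.] 2387 z [ 7.7 32.8 52.  55.5] all [705.  116.7] [297.4 116.3] 83.0 top [726.5 209.5] [90.3 42.5] 2.0
scene scraper 0.61 [179. 318.] 1921 z [-0.2  4.7 14.2 16.6] all [ 730.4 -200.5] [209.   76.9] -88.3 top [ 734.1 -233.6] [142.7  48.9] -87.0
```

```bash
cat > plan.py <<'E'
from h import *
import sys
def plan(x,y,z,yaw=None):
    s=sense();M=R.from_quat(s["ee_rot"]).as_matrix();cy=np.degrees(np.arctan2(M[1,2],M[0,2]))
    print("t %.2f"%s["t"],"pos",s["eef_pos"].round(1),"yaw %.2f"%cy,"w %.1f"%s["width"],"F",s["wrist_force"].round(1),"q",s["joint_pos"].round(2))
    if yaw is not None:
        print("turn deg (tool x): %.2f"%-(((yaw-cy+180)%360)-180))
        c,sn=np.cos(np.radians(yaw)),np.sin(np.radians(yaw));M=np.array([[0,-sn,c],[0,c,sn],[-1,0,0]])
    d=np.array([x,y,z])-s["eef_pos"];print("tool shift mm after turn:",(M.T@d).round(1))
if __name__=="__main__":
    a=[float(v) for v in sys.argv[1:]];plan(*a)
E
python3 - <<'E'
import cv2
p=cv2.imread("pics/top0.png");cv2.imwrite("pics/crop0.png",cv2.resize(p[100:300,80:280],(780,780//1*600//780*1),interpolation=cv2.INTER_CUBIC)if 0 else cv2.resize(p[130:290,85:250],(618,600),interpolation=cv2.INTER_CUBIC))
E
python3 plan.py 422 319 180 87.5
```

```text
t 1.15 pos [ 246.7 -574.3  238.7] yaw -66.75 w 88.4 F [-0.3 -0.5  0.7] q [ 1.2   0.69 -0.19  1.57  0.16  0.9  -0.22]
turn deg (tool x): -154.25
tool shift mm after turn: [  58.7 -136.1  900.1]
```

View pics/crop0.png

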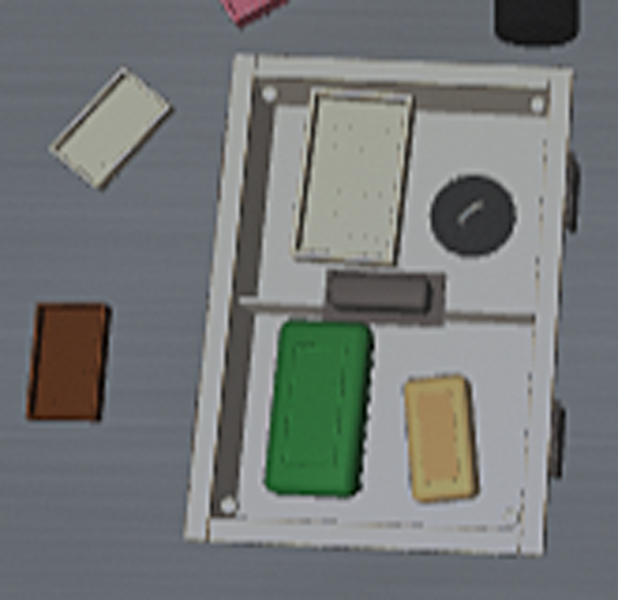

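The crop shows the cream dish on the lid at (355,178), brush at (320,410), soap under the lid at (442,438), and the bar between them; the small cream one off the tote at (110,130) is the look-alike. I'm moving now.

>>> apply_moves --steps '[[0.088,[0,0.031,-0.0264],0],[0.088,[0,0.031,-0.0264],0],[0.088,[0,0.031,-0.0264],0],[0.088,[0,0.031,-0.0264],0],[0.088,[0,0.031,-0.0264],0],[0.088,[0,0.031,-0.0264],0],[0.088,[0,0.031,-0.0264],0],[0.088,[0,0.031,-0.0264],0],[0.088,[0,0.031,-0.0264],0],[0.088,[0,0.031,-0.0264],0],[0.088,[0,0.031,-0.0264],0],[0.088,[0,0.031,-0.0264],0]]'

```text
t: 2.15
eef_pos: [464.2, -134.5, 239.0]
ee_rot: [0.389, 0.59, -0.389, 0.591]
wrist_force: [0.7, 0.2, -0.6]
width: 88.3
```

>>> apply_moves --steps '[[0.088,[0,0,0],-7.1],[0.088,[0,0,0],-7.1],[0.088,[0,0,0],-7.1],[0.088,[0,0,0],-7.1],[0.088,[0,0,0],-7.1],[0.088,[0,0,0],-7.1],[0.088,[0,0,0],-7.1],[0.088,[0,0,0],-7.1],[0.088,[0,0,0],-7.1],[0.088,[0,0,0],-7.1],[0.088,[0,0,0],-7.1],[0.088,[0,0,0],-7.1]]'

```text
t: 3.15
eef_pos: [463.6, -136.5, 238.9]
ee_rot: [-0.116, 0.697, 0.115, 0.698]
wrist_force: [0.5, -0.0, -0.5]
width: 87.9
```

>>> apply_moves --steps '[[0.088,[0,0,0],-6.9],[0.088,[0,0,0],-6.9],[0.088,[0,0,0],-6.9],[0.088,[0,0,0],-6.9],[0.088,[0,0,0],-6.9],[0.088,[0,0,0],-6.9],[0.088,[0,0,0],-6.9],[0.088,[0,0,0],-6.9],[0.088,[0,0,0],-6.9],[0.088,[0,0,0],-6.9],[0.088,[0,0,0],0]]'

```text
t: 4.07
eef_pos: [463.5, -136.6, 238.6]
ee_rot: [-0.489, 0.51, 0.489, 0.511]
wrist_force: [-0.8, 0.0, -0.2]
width: 88.0
```

```bash
python3 plan.py 422 319 180 87.5
```

```text
t 4.07 pos [ 463.5 -136.6  238.6] yaw 87.59 w 88.0 F [-0.8  0.  -0.2] q [ 0.77  0.65 -0.94  1.96  0.68  0.89  0.99]
turn deg (tool x): 0.09
tool shift mm after turn: [ 58.6  61.3 453.4]
```

>>> apply_moves --steps '[[0.088,[0.002,0.0051,0.0378],0],[0.088,[0.002,0.0051,0.0378],0],[0.088,[0.002,0.0051,0.0378],0],[0.088,[0.002,0.0051,0.0378],0],[0.088,[0.002,0.0051,0.0378],0],[0.088,[0.002,0.0051,0.0378],0],[0.088,[0.002,0.0051,0.0378],0],[0.088,[0.002,0.0051,0.0378],0],[0.088,[0.002,0.0051,0.0378],0],[0.088,[0.002,0.0051,0.0378],0],[0.088,[0.002,0.0051,0.0378],0],[0.088,[0,0,0],0]]'

```text
t: 5.07
eef_pos: [423.7, 291.6, 217.9]
ee_rot: [-0.488, 0.507, 0.493, 0.512]
wrist_force: [-0.4, 0.9, 0.7]
width: 88.0
```

```bash
python3 plan.py 422 319 86 87.5; python3 - <<'E'
from h import *
W=cam_pose("wrist");p,d=snapshot("wrist");cv2.imwrite("pics/w1.png",p);P=cloud("wrist",d,W)
for t in("brush","dish","soap","lid"):
    for o in outline_of(t,"wrist"):
        Q=P[o["pixels"]&np.isfinite(P[...,2])]
        zt=np.percentile(Q[:,2],80);top=Q[abs(Q[:,2]-zt)<6]
        print(t,round(o["confidence"],2),o["uv"],len(Q),zt.round(1),rect(top))
E
```

```text
t 5.07 pos [423.7 291.6 217.9] yaw 87.81 w 88.0 F [-0.4  0.9  0.7] q [-0.18  0.69 -0.85  1.91  0.68  0.85  0.15]
turn deg (tool x): 0.31
tool shift mm after turn: [131.9   2.9  27.3]
brush 0.93 [315.7, 196.0] 7701 112.7 (array([420.8, 321.4]), array([102.1,  53.2]), -2.2)
dish 0.94 [305.8, 307.0] 3353 84.6 (array([562.4, 314.3]), array([119.1,  64. ]), -4.0)
dish 0.81 [242.9, 15.6] 3356 14.8 (array([225.8, 270. ]), array([106.7,  65. ]), -59.4)
dish 0.64 [451.4, 202.1] 2016 12.1 (array([460.5, 507.1]), array([77. , 47.1]), -0.5)
lid 0.89 [258.8, 205.9] 35876 69.6 (array([494.6, 293.9]), array([307.4, 220. ]), -1.4)
```

View pics/w1.png

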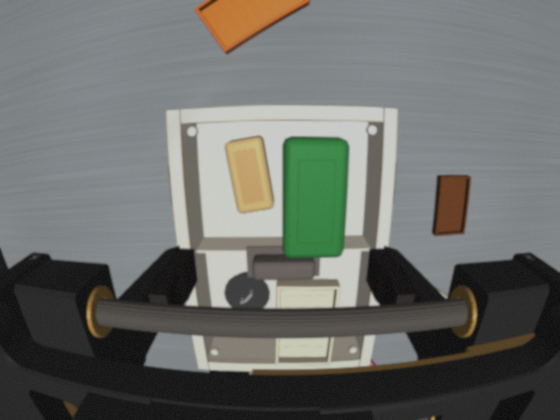

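Wrist view: brush at (316,196), dish partly behind the fingers at (306,307), soap at (249,174), plug at (247,292). The positions agree with the other views within about 2 mm, so I'm descending on the brush.

>>> apply_moves --steps '[[0.088,[0,0.001,0.0095],0],[0.088,[0,0.001,0.0095],0],[0.088,[0,0.001,0.0095],0],[0.088,[0.015,0,0],0],[0.088,[0.015,0,0],0],[0.088,[0.015,0,0],0],[0.088,[0.015,0,0],0],[0.088,[0.015,0,0],0],[0.088,[0.015,0,0],0],[0.088,[0.015,0,0],0],[0.088,[0.015,0,0],0],[0.088,[0.011,0,0],0]]'

```text
t: 6.32
eef_pos: [424.0, 310.9, 84.6]
ee_rot: [-0.489, 0.511, 0.489, 0.511]
wrist_force: [-0.3, 0.2, 0.5]
width: 87.7
```

```bash
python3 plan.py 421.5 320.2 86 87.8
```

```text
t 6.32 pos [424.  310.9  84.6] yaw 87.45 w 87.7 F [-0.3  0.2  0.5] q [-0.34  0.88 -0.64  1.97  0.93  0.62 -0.09]
turn deg (tool x): -0.35
tool shift mm after turn: [-1.4  2.8  9.2]
```

>>> apply_moves --steps '[[0.088,[-0.001,0.0028,0.0046],0],[0.088,[0,0,0.0046],0],[0.088,[0,0,0],0],[0.088,[0,0,0],0]]'

```text
t: 6.65
eef_pos: [422.1, 320.8, 87.6]
ee_rot: [-0.489, 0.51, 0.489, 0.512]
wrist_force: [0.2, 0.1, -0.4]
width: 88.0
```

>>> apply_moves --steps '[[0.0,[0,0,0],0],[0.0,[0,0,0],0],[0.0,[0,0,0],0],[0.0,[0,0,0],0],[0.0,[0,0,0],0],[0.0,[0,0,0],0],[0.0,[0,0,0],0],[0.0,[0,0,0],0]]'

```text
t: 7.32
eef_pos: [421.9, 319.6, 86.8]
ee_rot: [-0.489, 0.511, 0.489, 0.511]
wrist_force: [-0.3, -0.2, 1.8]
width: 53.8
```

```bash
python3 plan.py 421.5 320.2 200
```

```text
t 7.32 pos [421.9 319.6  86.8] yaw 87.45 w 53.8 F [-0.3 -0.2  1.8] q [-0.36  0.88 -0.65  1.96  0.92  0.63 -0.1 ]
tool shift mm after turn: [-113.2    0.4    0.6]
```

>>> apply_moves --steps '[[0.0,[-0.02,0,0],0],[0.0,[-0.022,0,0],0],[0.0,[-0.022,0,0],0],[0.0,[0,-0.0086,-0.0357],0],[0.0,[0,-0.0086,-0.0357],0],[0.0,[0,-0.0086,-0.0357],0],[0.0,[0,-0.0086,-0.0357],0],[0.0,[0,-0.0086,-0.0357],0],[0.0,[0,-0.0086,-0.0357],0],[0.0,[0,-0.0086,-0.0357],0],[0.0,[0,-0.0086,-0.0357],0],[0.0,[0,-0.0086,-0.0357],0]]'

```text
t: 8.32
eef_pos: [484.5, -7.0, 150.5]
ee_rot: [-0.489, 0.511, 0.489, 0.511]
wrist_force: [0.5, 0.2, -1.4]
width: 54.0
```

>>> apply_moves --steps '[[0.0,[0,-0.0086,-0.0357],0],[0.0,[0,-0.0086,-0.0357],0],[0.0,[0,-0.0086,-0.0357],0],[0.0,[0,-0.0086,-0.0357],0],[0.0,[0,-0.0086,-0.0357],0],[0.0,[0,-0.0086,-0.0357],0],[0.0,[0,-0.0086,-0.0357],0],[0.0,[0.02,0,0],0],[0.0,[0.02,0,0],0],[0.0,[0.02,0,0],0],[0.0,[0.02,0,0],0],[0.0,[0,0,0],0]]'

```text
t: 9.32
eef_pos: [530.6, -257.2, 66.8]
ee_rot: [-0.487, 0.513, 0.491, 0.509]
wrist_force: [-0.7, -0.4, -2.3]
width: 53.8
```

```bash
python3 plan.py 533 -257 26.5
```

```text
t 9.32 pos [ 530.6 -257.2   66.8] yaw 87.45 w 53.8 F [-0.7 -0.4 -2.3] q [ 0.77  0.99 -0.73  1.77  0.93  0.78  1.07]
tool shift mm after turn: [40.3 -2.7  0.2]
```

>>> apply_moves --steps '[[0.0,[0.01,0,0],0],[0.0,[0.01,0,0],0],[0.0,[0.008,0,0],0],[0.0,[0.006,0,0],0],[0.0,[0,0,0],0],[0.0,[0,0,0],0]]'

```text
t: 9.82
eef_pos: [533.9, -257.3, 36.7]
ee_rot: [-0.489, 0.511, 0.489, 0.511]
wrist_force: [-0.8, 1.1, -0.5]
width: 53.7
```

>>> apply_moves --steps '[[0.0,[0.006,0,0],0],[0.0,[0.004,0,0],0],[0.0,[0.001,0,0],0],[0.0,[0,0,0],0],[0.0,[0,0,0],0]]'

```text
t: 10.23
eef_pos: [534.0, -257.3, 25.9]
ee_rot: [-0.489, 0.511, 0.489, 0.511]
wrist_force: [-0.8, -1.2, -0.1]
width: 54.0
```

>>> apply_moves --steps '[[0.088,[0,0,0],0],[0.088,[0,0,0],0],[0.088,[0,0,0],0],[0.088,[0,0,0],0],[0.088,[0,0,0],0],[0.088,[-0.02,0,0],0],[0.088,[-0.04,0,0],0],[0.088,[-0.04,0,0],0],[0.088,[-0.03,0,0],0],[0.088,[0,0,0],0],[0.088,[0,0,0],0]]'

```text
t: 11.15
eef_pos: [535.0, -257.6, 157.6]
ee_rot: [-0.49, 0.511, 0.487, 0.512]
wrist_force: [0.2, -0.2, -0.3]
width: 88.0
```

```bash
python3 plan.py 568 313 155 86.9;python3 - <<'E'
from h import *
p,d=snapshot("scene");cv2.imwrite("pics/s2.png",p);P=cloud("scene",d)
for t in("brush","dish"):
    for o in outline_of(t,"scene"):
        Q=P[o["pixels"]&np.isfinite(P[...,2])]
        zt=np.percentile(Q[:,2],80);top=Q[abs(Q[:,2]-zt)<6]
        print(t,round(o["confidence"],2),o["uv"],len(Q),zt.round(1),rect(top))
E
```

```text
t 11.15 pos [ 535.  -257.6  157.6] yaw 87.43 w 88.0 F [ 0.2 -0.2 -0.3] q [ 0.82  0.87 -0.83  1.72  0.8   0.91  1.18]
turn deg (tool x): 0.53
tool shift mm after turn: [  2.6  -2.1 571.5]
brush 0.74 [145.9, 238.6] 950 50.0 (array([ 536. , -256.9]), array([101.8,  53.5]), -2.2)
dish 0.91 [435.2, 219.0] 431 9.5 (array([462.5, 505.7]), array([78.1, 46.6]), 0.9)
dish 0.8 [379.7, 238.2] 1121 81.0 (array([569. , 312.6]), array([110.1,  64.8]), -4.2)
dish 0.63 [339.9, 155.9] 656 15.0 (array([226.9, 269.1]), array([110.1,  65.6]), -59.8)
dish 0.56 [449.3, 266.4] 518 9.3 (array([619.2, 491.3]), array([75.2, 43.3]), -38.3)
dish 0.56 [418.8, 318.1] 1443 14.6 (array([747.7, 384.3]), array([110.3,  64.3]), -57.3)
```

View pics/s2.png

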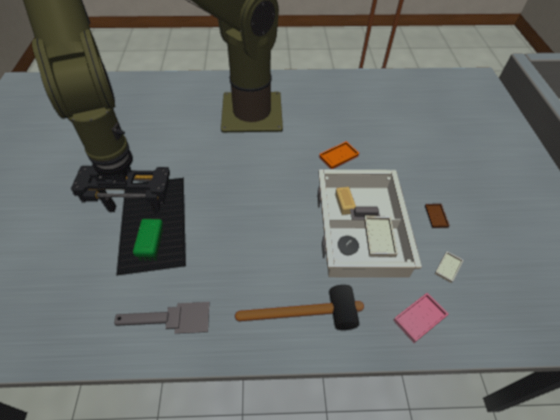

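Brush stands upright on the mat at (148,238). Next is the dish.

>>> apply_moves --steps '[[0.088,[0,-0.0021,0.038],0.5],[0.088,[0,0,0.038],0],[0.088,[0,0,0.038],0],[0.088,[0,0,0.038],0],[0.088,[0,0,0.038],0],[0.088,[0,0,0.038],0],[0.088,[0,0,0.038],0],[0.088,[0,0,0.038],0],[0.088,[0,0,0.038],0],[0.088,[0,0,0.038],0],[0.088,[0,0,0.038],0],[0.088,[0,0,0.038],0]]'

```text
t: 12.3
eef_pos: [558.9, 199.3, 154.0]
ee_rot: [-0.486, 0.514, 0.487, 0.512]
wrist_force: [-0.4, 0.1, -0.4]
width: 88.1
```

>>> apply_moves --steps '[[0.088,[0,0,0.038],0],[0.088,[0,0,0.038],0],[0.088,[0,0,0.038],0],[0.088,[0.01,0,0],0],[0.088,[0.01,0,0],0],[0.088,[0.01,0,0],0],[0.088,[0.01,0,0],0],[0.088,[0,0,0],0],[0.088,[0,0,0],0]]'

```text
t: 13.05
eef_pos: [565.9, 309.7, 114.5]
ee_rot: [-0.486, 0.514, 0.486, 0.513]
wrist_force: [-0.5, 0.7, -0.8]
width: 88.1
```

```bash
python3 plan.py 567.5 313 69 86.8;python3 - <<'E'
from h import *
W=cam_pose("wrist");p,d=snapshot("wrist");cv2.imwrite("pics/w3.png",p);P=cloud("wrist",d,W)
for t in("dish","soap","lid"):
    for o in outline_of(t,"wrist"):
        Q=P[o["pixels"]&np.isfinite(P[...,2])]
        zt=np.percentile(Q[:,2],80);top=Q[abs(Q[:,2]-zt)<6]
        print(t,round(o["confidence"],2),o["uv"],len(Q),zt.round(1),rect(top))
E
```

```text
t 13.05 pos [565.9 309.7 114.5] yaw 86.85 w 88.1 F [-0.5  0.7 -0.8] q [-0.2   0.96 -0.73  1.58  0.77  0.91  0.3 ]
turn deg (tool x): 0.05
tool shift mm after turn: [45.5 -1.4  3.3]
dish 0.84 [370.9, 349.7] 2280 16.4 (array([719.4, 391.7]), array([107.9,  49.8]), 86.5)
dish 0.84 [498.4, 80.7] 3768 12.0 (array([461.1, 507.5]), array([76.5, 47.7]), -0.4)
dish 0.82 [471.8, 242.6] 2386 11.1 (array([617.9, 491.9]), array([73.3, 44.7]), -38.3)
dish 0.56 [287.7, 227.4] 17017 78.5 (array([566.4, 314.2]), array([104.9,  64.6]), -3.6)
lid 0.97 [228.2, 113.0] 76542 68.0 (array([513.3, 292.3]), array([223.3, 220.8]), 87.2)
```

View pics/w3.png

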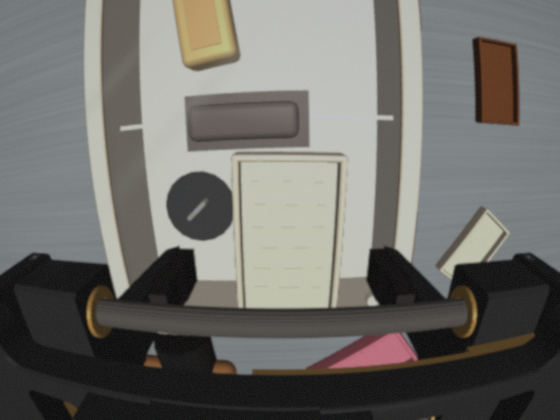

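The dish lies centred between the open fingers (290,235). I'm descending to 3 mm above the panel.

>>> apply_moves --steps '[[0.088,[0.01,-0.0012,0.0034],0.3],[0.088,[0.012,0,0],0],[0.088,[0.012,0,0],0],[0.088,[0.007,0,0],0],[0.088,[0.003,0,0],0],[0.088,[0,0,0],0],[0.088,[0,0,0],0]]'

```text
t: 13.83
eef_pos: [567.2, 315.3, 71.4]
ee_rot: [-0.485, 0.514, 0.485, 0.514]
wrist_force: [-0.7, -0.7, 0.9]
width: 87.8
```

```bash
python3 plan.py 567 313 69
```

```text
t 13.83 pos [567.2 315.3  71.4] yaw 86.66 w 87.8 F [-0.7 -0.7  0.9] q [-0.22  1.02 -0.7   1.59  0.82  0.85  0.26]
tool shift mm after turn: [ 2.4  0.1 -2.3]
```

>>> apply_moves --steps '[[0.088,[0.002,0,-0.002],0],[0.088,[0,0,0],0],[0.088,[0,0,0],0],[0.0,[0,0,0],0],[0.0,[0,0,0],0],[0.0,[0,0,0],0],[0.0,[0,0,0],0],[0.0,[0,0,0],0],[0.0,[0,0,0],0]]'

```text
t: 14.58
eef_pos: [567.3, 313.3, 69.8]
ee_rot: [-0.485, 0.514, 0.485, 0.514]
wrist_force: [-0.0, -0.6, 0.8]
width: 63.7
```

```bash
python3 plan.py 567 313 69
```

```text
t 14.58 pos [567.3 313.3  69.8] yaw 86.66 w 63.7 F [-0.  -0.6  0.8] q [-0.22  1.02 -0.69  1.59  0.82  0.84  0.26]
tool shift mm after turn: [ 0.8  0.2 -0.3]
```

>>> apply_moves --steps '[[0.0,[-0.005,0,0],0],[0.0,[-0.015,0,0],0],[0.0,[-0.02,0,0],0],[0.0,[-0.02,0,0],0],[0.0,[-0.02,0,0],0],[0.0,[0,0.005,-0.02],0],[0.0,[0,0.009,-0.0362],0],[0.0,[0,0.009,-0.0362],0],[0.0,[0,0.009,-0.0362],0],[0.0,[0,0.009,-0.0362],0],[0.0,[0,0.009,-0.0362],0],[0.0,[0,0.009,-0.0362],0]]'

```text
t: 15.58
eef_pos: [494.0, 78.3, 150.8]
ee_rot: [-0.486, 0.514, 0.485, 0.515]
wrist_force: [1.4, -0.6, -2.7]
width: 63.8
```

>>> apply_moves --steps '[[0.0,[0,0.009,-0.0362],0],[0.0,[0,0.009,-0.0362],0],[0.0,[0,0.009,-0.0362],0],[0.0,[0,0.009,-0.0362],0],[0.0,[0,0.009,-0.0362],0],[0.0,[0,0.009,-0.0362],0],[0.0,[0,0.009,-0.0362],0],[0.0,[0,0.009,-0.0362],0],[0.0,[0,0.009,-0.0362],0],[0.0,[0,0.004,-0.02],0],[0.0,[0,0.001,-0.01],0],[0.0,[0,0,0],0]]'

```text
t: 16.58
eef_pos: [386.7, -273.8, 150.3]
ee_rot: [-0.484, 0.517, 0.483, 0.515]
wrist_force: [-0.4, -0.4, -2.2]
width: 63.7
```

```bash
python3 plan.py 387 -276 9.3
```

```text
t 16.58 pos [ 386.7 -273.8  150.3] yaw 86.30 w 63.7 F [-0.4 -0.4 -2.2] q [ 1.    0.76 -0.79  2.08  0.89  0.68  1.11]
tool shift mm after turn: [141.   -0.4  -1.9]
```

>>> apply_moves --steps '[[0.0,[0.015,0,0],0],[0.0,[0.02,0,0],0],[0.0,[0.02,0,0],0],[0.0,[0.02,0,0],0],[0.0,[0.02,0,0],0],[0.0,[0.015,0,0],0],[0.0,[0.01,0,0],0],[0.0,[0.006,0,0],0],[0.0,[0,0,0],0],[0.0,[0,0,0],0],[0.0,[0,0,0],0]]'

```text
t: 17.5
eef_pos: [388.8, -269.9, 24.5]
ee_rot: [-0.486, 0.514, 0.485, 0.514]
wrist_force: [-0.3, 0.9, -2.5]
width: 63.8
```

>>> apply_moves --steps '[[0.0,[0.006,0,0],0],[0.0,[0.004,0,0],0],[0.0,[0.003,0,0],0],[0.0,[0.002,0,0],0],[0.0,[0,0,0],0],[0.0,[0,0,0],0]]'

```text
t: 18.0
eef_pos: [387.9, -270.3, 8.8]
ee_rot: [-0.485, 0.514, 0.485, 0.514]
wrist_force: [-0.8, 0.4, -2.8]
width: 64.1
```

>>> apply_moves --steps '[[0.0,[0.001,0,0],0],[0.0,[0,0,0],0],[0.0,[0,0,0],0]]'

```text
t: 18.25
eef_pos: [387.9, -270.4, 8.7]
ee_rot: [-0.486, 0.514, 0.485, 0.514]
wrist_force: [-2.1, -0.0, 9.0]
width: 63.5
```

Contact (9 N). I'm releasing and retreating to get the lid.

>>> apply_moves --steps '[[0.088,[-0.0007,0,0],0],[0.088,[0,0,0],0],[0.088,[0,0,0],0],[0.088,[0,0,0],0],[0.088,[0,0,0],0],[0.088,[-0.02,0,0],0],[0.088,[-0.04,0,0],0],[0.088,[-0.04,0,0],0],[0.088,[-0.04,0,0],0],[0.088,[0,0,0],0],[0.088,[0,0,0],0]]'

```text
t: 19.17
eef_pos: [388.8, -271.1, 150.2]
ee_rot: [-0.486, 0.514, 0.483, 0.515]
wrist_force: [-0.7, 0.8, 0.1]
width: 87.9
```

```bash
python3 plan.py 494.5 292.5 150 -1.8;python3 - <<'E'
from h import *
p,d=snapshot("top");cv2.imwrite("pics/t4.png",p);P=cloud("top",d)
for t in("brush","dish","lid"):
    for o in outline_of(t,"top"):
        Q=P[o["pixels"]&np.isfinite(P[...,2])]
        zt=np.percentile(Q[:,2],80);top=Q[abs(Q[:,2]-zt)<6]
        print(t,round(o["confidence"],2),o["uv"],len(Q),zt.round(1),rect(top))
# bar
m=(P[...,2]>78)&(P[...,2]<100)&(abs(P[...,0]-494)<30)&(abs(P[...,1]-292)<60)
print("bar",P[m][:,2].max(),rect(P[m]),m.sum())
E
```

```text
t 19.17 pos [ 388.8 -271.1  150.2] yaw 86.60 w 87.9 F [-0.7  0.8  0.1] q [ 0.97  0.75 -0.76  2.08  0.87  0.66  1.13]
turn deg (tool x): 88.40
tool shift mm after turn: [2.000e-01 5.666e+02 8.790e+01]
brush 0.78 [417.7, 205.3] 1053 51.6 (array([ 530.6, -256.6]), array([103. ,  52.9]), -3.1)
dish 0.93 [160.1, 115.5] 1168 15.1 (array([744.5, 384.6]), array([107.8,  66.5]), -56.6)
dish 0.88 [111.6, 162.8] 533 9.5 (array([616.5, 491.5]), array([73.5, 46.4]), -36.8)
dish 0.78 [420.5, 275.3] 568 22.5 (array([ 385.5, -270.3]), array([104.4,  64.1]), -2.9)
dish 0.64 [104.5, 225.4] 609 10.1 (array([458.7, 506. ]), array([76.3, 47.7]), 0.4)
dish 0.59 [195.8, 326.0] 1403 13.2 (array([223.6, 268.9]), array([108.7,  63.9]), -59.3)
lid 0.86 [186.0, 210.0] 12188 68.1 (array([493.2, 292. ]), array([306.5, 220.6]), -1.7)
bar 93.47438916482474 (array([492.1, 291.4]), array([59.2, 20.1]), -89.8) 241
```

View pics/t4.png

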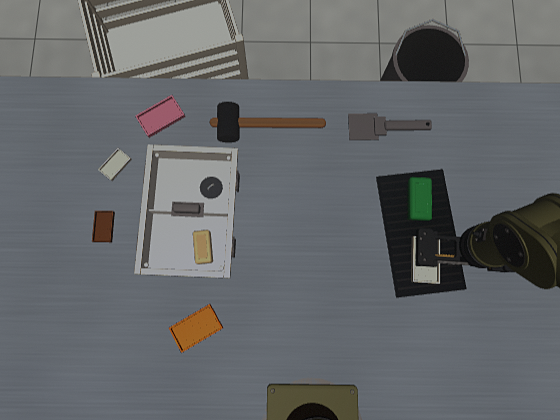

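>>> apply_moves --steps '[[0.088,[0,0,0],7.1],[0.088,[0,0,0],7.1],[0.088,[0,0,0],7.1],[0.088,[0,0,0],7.1],[0.088,[0,0,0],7.1],[0.088,[0,0,0],7.1],[0.088,[0,0,0],7.1],[0.088,[0,0,0],7.1],[0.088,[0,0,0],7.1],[0.088,[0,0,0],7.1],[0.088,[0,0,0],7.1],[0.088,[0,0,0],7.1]]'

```text
t: 20.37
eef_pos: [387.1, -269.9, 147.1]
ee_rot: [-0.007, 0.708, 0.007, 0.706]
wrist_force: [-0.7, 1.0, -0.5]
width: 87.7
```

>>> apply_moves --steps '[[0.06,[0,0,0],3.3],[0.06,[0,0.03,0.005],0],[0.06,[0,0.0378,0.0059],0],[0.06,[0,0.0378,0.0059],0],[0.06,[0,0.0378,0.0059],0],[0.06,[0,0.0378,0.0059],0],[0.06,[0,0.0378,0.0059],0],[0.06,[0,0.0378,0.0059],0],[0.06,[0,0.0378,0.0059],0],[0.06,[0,0.0378,0.0059],0],[0.06,[0,0.0378,0.0059],0],[0.06,[0,0.0378,0.0059],0]]'

```text
t: 21.37
eef_pos: [464.0, 137.1, 147.1]
ee_rot: [0.01, 0.708, -0.012, 0.706]
wrist_force: [0.1, 0.0, 0.6]
width: 60.3
```

>>> apply_moves --steps '[[0.06,[0,0.0378,0.0059],0],[0.06,[0,0.0378,0.0059],0],[0.06,[0,0.0378,0.0059],0],[0.06,[0,0.03,0.005],0],[0.06,[0,0.015,0.002],0],[0.06,[0,0,0],0],[0.06,[0,0,0],0],[0.06,[0,0,0],0]]'

```text
t: 22.03
eef_pos: [494.1, 290.4, 147.3]
ee_rot: [0.011, 0.708, -0.013, 0.706]
wrist_force: [0.4, 0.2, -0.6]
width: 60.0
```

```bash
python3 plan.py 494.5 292.3 70 -1.8;python3 - <<'E'
from h import *
W=cam_pose("wrist");p,d=snapshot("wrist");cv2.imwrite("pics/w5.png",p);P=cloud("wrist",d,W)
m=(P[...,2]>80)&(P[...,2]<97)&(abs(P[...,0]-494)<30)&(abs(P[...,1]-292)<60)
print("bar",np.percentile(P[m][:,2],[50,95]),rect(P[m]),m.sum())
E
```

```text
t 22.03 pos [494.1 290.4 147.3] yaw -1.92 w 60.0 F [ 0.4  0.2 -0.6] q [-0.5   0.75 -0.19  1.81  0.23  0.61 -0.87]
turn deg (tool x): -0.12
tool shift mm after turn: [77.3  1.9  0.3]
bar [89.72235516 90.97672187] (array([494.8, 294.2]), array([58.7, 20. ]), 88.3) 2491
```

View pics/w5.png

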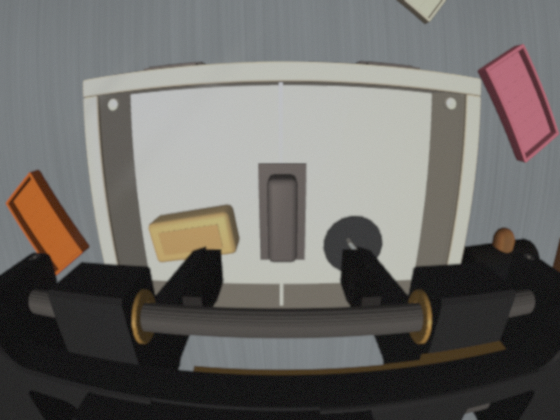

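Bar is in view at (283,218), between the fingers. I'm descending.

>>> apply_moves --steps '[[0.06,[0.015,0.002,0],0],[0.06,[0.015,0,0],0],[0.06,[0.015,0,0],0],[0.06,[0.015,0,0],0],[0.06,[0.009,0,0],0],[0.06,[0.005,0,0],0],[0.06,[0,0,0],0],[0.06,[0,0,0],0]]'

```text
t: 22.75
eef_pos: [495.0, 294.4, 74.6]
ee_rot: [0.012, 0.707, -0.012, 0.707]
wrist_force: [-0.7, 0.2, 0.3]
width: 60.2
```

>>> apply_moves --steps '[[0.0,[0,0,0],0],[0.0,[0,0,0],0],[0.0,[0,0,0],0],[0.0,[0,0,0],0],[0.0,[0,0,0],0],[0.0,[0,0,0],0],[0.0,[0,0,0],0],[0.0,[0,0,0],0]]'

```text
t: 23.42
eef_pos: [494.8, 294.9, 74.5]
ee_rot: [0.011, 0.707, -0.011, 0.707]
wrist_force: [-0.3, 0.3, 1.5]
width: 19.6
```

```bash
python3 plan.py 480 0 160
```

```text
t 23.42 pos [494.8 294.9  74.5] yaw -1.84 w 19.6 F [-0.3  0.3  1.5] q [-0.53  0.86 -0.16  1.84  0.27  0.46 -0.9 ]
tool shift mm after turn: [ -85.5 -295.2   -5.3]
```

>>> apply_moves --steps '[[0.0,[-0.008,0,0],0],[0.0,[-0.018,0,0],0],[0.0,[-0.02,0,0],0],[0.0,[-0.02,0,0],0],[0.0,[-0.02,0,0],0],[0.0,[0,-0.015,0],0],[0.0,[0,-0.03,0],0],[0.0,[0,-0.035,0],0],[0.0,[0,-0.035,0],0],[0.0,[0,-0.035,0],0],[0.0,[0,-0.035,0],0],[0.0,[0,-0.035,0],0]]'

```text
t: 24.42
eef_pos: [486.1, 71.9, 159.6]
ee_rot: [0.011, 0.708, -0.012, 0.706]
wrist_force: [0.4, -0.4, -2.5]
width: 19.6
```

>>> apply_moves --steps '[[0.0,[0,-0.035,0],0],[0.0,[0,-0.025,0],0],[0.0,[0,-0.015,0],0],[0.0,[0.02,0,0],0],[0.0,[0.03,0,0],0],[0.0,[0.03,0,0],0],[0.0,[0.02,0,0],0],[0.0,[0.012,0,0],0],[0.0,[0.006,0,0],0],[0.0,[0,0,0],0],[0.0,[0,0,0],0]]'

```text
t: 25.33
eef_pos: [484.8, -0.5, 42.4]
ee_rot: [0.011, 0.707, -0.012, 0.707]
wrist_force: [-0.2, 0.1, -3.1]
width: 20.2
```

```bash
python3 plan.py 485 0 23; python3 - <<'E'
from h import *
p,d=snapshot("scene");cv2.imwrite("pics/s6.png",p)
E
```

```text
t 25.33 pos [484.8  -0.5  42.4] yaw -1.87 w 20.2 F [-0.2  0.1 -3.1] q [-0.04  0.87 -0.09  2.12  0.42  0.17 -0.55]
tool shift mm after turn: [19.4  0.5  0.2]
```

View pics/s6.png

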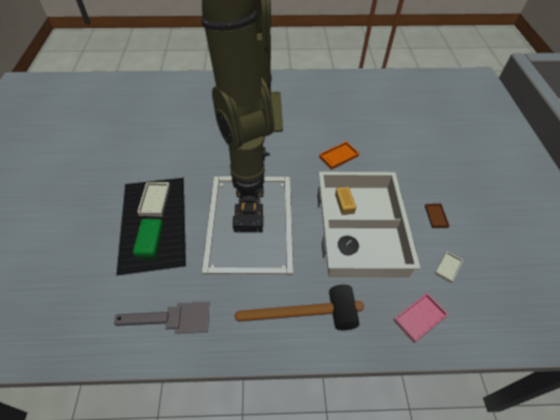

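The tote is open, soap at (346,200) and plug at (348,245); the lid hovers level over clear bench at (249,225). I'm setting it down.

>>> apply_moves --steps '[[0.0,[0.008,0,0],0],[0.0,[0.006,0,0],0],[0.0,[0.003,0,0],0],[0.0,[0.002,0,0],0],[0.0,[0,0,0],0],[0.0,[0,0,0],0]]'

```text
t: 25.88
eef_pos: [485.2, 0.1, 23.3]
ee_rot: [0.011, 0.707, -0.011, 0.707]
wrist_force: [-0.7, 0.3, -2.6]
width: 19.9
```

```bash
python3 plan.py 485 0 23
```

```text
t 25.88 pos [4.852e+02 1.000e-01 2.330e+01] yaw -1.84 w 19.9 F [-0.7  0.3 -2.6] q [-0.05  0.91 -0.07  2.12  0.43  0.13 -0.56]
tool shift mm after turn: [ 0.3 -0.1 -0.2]
```

>>> apply_moves --steps '[[0.0,[0.0012,0,0],0],[0.0,[0,0,0],0],[0.0,[0,0,0],0]]'

```text
t: 26.13
eef_pos: [485.5, 0.0, 22.5]
ee_rot: [0.011, 0.707, -0.011, 0.707]
wrist_force: [-0.6, -0.1, -0.2]
width: 19.5
```

>>> apply_moves --steps '[[0.06,[0,0,0],0],[0.06,[0,0,0],0],[0.06,[0,0,0],0],[0.06,[0,0,0],0],[0.06,[0,0,0],0],[0.08,[-0.03,0,0],0],[0.08,[-0.04,0,0],0],[0.08,[-0.04,0,0],0],[0.08,[-0.02,0,0],0],[0.08,[0,0,0],0],[0.08,[0,0,0],0]]'

```text
t: 27.05
eef_pos: [485.9, -0.1, 153.1]
ee_rot: [0.012, 0.706, -0.012, 0.708]
wrist_force: [-0.4, -0.3, -0.1]
width: 79.9
```

```bash
python3 - <<'E'
from h import *
for n in("top","scene"):
  p,d=snapshot(n);P=cloud(n,d);hsv=cv2.cvtColor(p,cv2.COLOR_BGR2HSV)
  cv2.imwrite(f"pics/{n}7.png",p)
  for t in("soap","plug","lid"):
    for o in outline_of(t,n):
        Q=P[o["pixels"]&np.isfinite(P[...,2])]
        zt=np.percentile(Q[:,2],80);top=Q[abs(Q[:,2]-zt)<6]
        print(n,t,round(o["confidence"],2),o["uv"],len(Q),zt.round(1),rect(top))
  m=(abs(P[...,0]-420)<70)&(abs(P[...,1]-292)<95)&(P[...,2]>28)&(P[...,2]<42)
  if m.sum()>20: print(n,"z-band",m.sum(),rect(P[m]))
E
python3 plan.py 425 250 130
```

```text
top soap 0.68 [201.4, 247.2] 604 36.7 (array([410.5, 259.8]), array([77.3, 40.2]), 7.5)
top lid 0.77 [295.3, 238.9] 7031 16.4 (array([483.8,  -1.5]), array([305.9, 216.8]), -1.8)
top z-band 586 (array([431. , 246.8]), array([118. ,  92.4]), -0.0)
scene soap 0.71 [341.1, 200.6] 431 35.4 (array([415. , 258.7]), array([79.9, 38.6]), 8.4)
scene plug 0.74 [349.7, 243.4] 333 25.9 (array([559.7, 244.8]), array([55.2, 54. ]), 31.9)
scene plug 0.29 [155.8, 202.4] 879 18.8 (array([ 390.9, -270.2]), array([112.3,  65.9]), -5.2)
scene lid 0.59 [252.9, 236.5] 7243 15.6 (array([486.8,  -2.9]), array([306.8, 219.8]), -1.7)
scene z-band 535 (array([420.9, 295.7]), array([179.8, 140.3]), 89.1)
t 27.45 pos [4.848e+02 1.000e-01 1.514e+02] yaw -1.83 w 80.0 F [-0.1 -0.1 -0. ] q [ 0.06  0.66 -0.25  2.06  0.36  0.46 -0.49]
tool shift mm after turn: [ 21.4 247.9 -67.7]
```

View pics/top7.png

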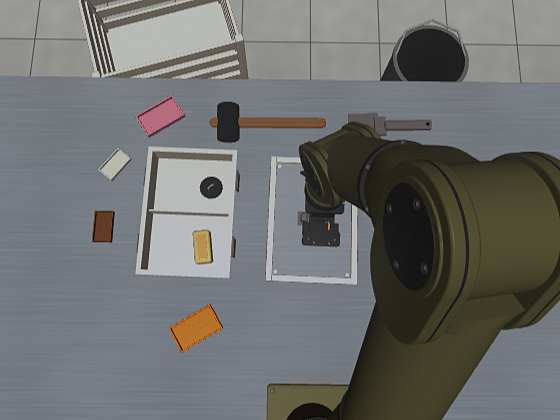

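Soap at (202,247) in the top view: centre (413,259), yaw 8°, top at 36 mm in both views. I'm turning the jaws across it and keeping the opening at 60 mm to clear the tote wall.

>>> apply_moves --steps '[[0.06,[0,0,0],-7.1],[0.06,[0,0,0],-7.1],[0.06,[0,0,0],-7.1],[0.06,[0,0,0],-7.1],[0.06,[0,0,0],-7.1],[0.06,[0,0,0],-7.1],[0.06,[0,0,0],-7.1],[0.06,[0,0,0],-7.1],[0.06,[0,0,0],-7.1],[0.06,[0,0,0],-7.1],[0.06,[0,0,0],-7.1],[0.06,[0,0,0],-7.1]]'

```text
t: 28.45
eef_pos: [485.1, -0.0, 151.8]
ee_rot: [-0.472, 0.527, 0.472, 0.527]
wrist_force: [1.2, 0.2, -0.3]
width: 59.7
```

>>> apply_moves --steps '[[0.06,[0,0,0],-7.1],[0.06,[0,0,0],-7.1],[0.06,[0,0,0],0],[0.06,[0,0,0],0]]'

```text
t: 28.78
eef_pos: [485.1, -0.0, 151.8]
ee_rot: [-0.531, 0.467, 0.531, 0.467]
wrist_force: [0.9, 0.4, 0.4]
width: 59.9
```

```bash
python3 plan.py 413 260 130 98
```

```text
t 28.78 pos [485.1  -0.  151.8] yaw 97.34 w 59.9 F [0.9 0.4 0.4] q [ 0.35  0.75 -0.74  2.05  0.83  0.67  0.76]
turn deg (tool x): -0.66
tool shift mm after turn: [ 21.8  35.2 267.5]
```

>>> apply_moves --steps '[[0.06,[0,0.0044,0.02],-0.6],[0.06,[0,0.0044,0.035],0],[0.06,[0,0.0044,0.035],0],[0.06,[0,0.0044,0.035],0],[0.06,[0,0.0044,0.035],0],[0.06,[0,0.0044,0.035],0],[0.06,[0,0.0044,0.035],0],[0.06,[0,0.0044,0.025],0],[0.06,[0,0,0.0125],0],[0.06,[0.021,0,0],0],[0.06,[0,0,0],0],[0.06,[0,0,0],0]]'

```text
t: 29.78
eef_pos: [412.6, 258.1, 130.5]
ee_rot: [0.534, -0.465, -0.533, -0.463]
wrist_force: [0.3, -0.3, -0.4]
width: 60.0
```

```bash
python3 plan.py 413 260 17 98;python3 - <<'E'
from h import *
W=cam_pose("wrist");p,d=snapshot("wrist");cv2.imwrite("pics/w8.png",p);P=cloud("wrist",d,W)
for t in("soap",):
    for o in outline_of(t,"wrist"):
        Q=P[o["pixels"]&np.isfinite(P[...,2])]
        zt=np.percentile(Q[:,2],80);top=Q[abs(Q[:,2]-zt)<5]
        print(t,round(o["confidence"],2),o["uv"],len(Q),zt.round(1),rect(top))
E
```

```text
t 29.78 pos [412.6 258.1 130.5] yaw 98.03 w 60.0 F [ 0.3 -0.3 -0.4] q [-0.25  0.77 -0.66  2.06  0.85  0.61  0.2 ]
turn deg (tool x): 0.03
tool shift mm after turn: [113.5  -0.7   1.8]
soap 0.97 [287.0, 201.2] 4955 36.8 (array([411.6, 261.4]), array([76.5, 39.9]), 7.0)
```

View pics/w8.png

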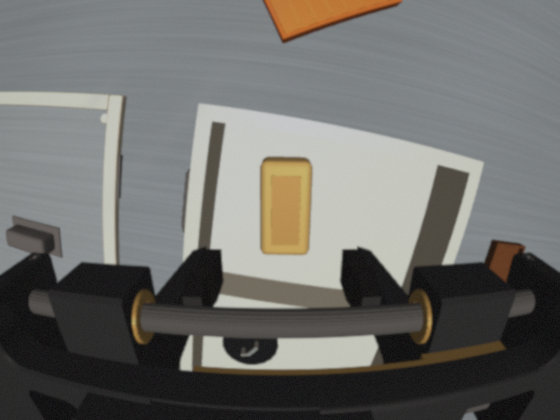

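Soap is at (287,206), aligned with the jaws and clear of the walls. I'm descending.

>>> apply_moves --steps '[[0.06,[0.015,0,0.001],0],[0.06,[0.02,0,0],0],[0.06,[0.02,0,0],0],[0.06,[0.02,0,0],0],[0.06,[0.015,0,0],0],[0.06,[0.01,0,0],0],[0.06,[0.006,0,0],0],[0.06,[0,0,0],0],[0.06,[0,0,0],0]]'

```text
t: 30.63
eef_pos: [413.1, 260.7, 25.7]
ee_rot: [0.534, -0.463, -0.534, -0.464]
wrist_force: [0.2, 0.1, 0.2]
width: 60.3
```

```bash
python3 plan.py 413 260.2 17
```

```text
t 30.63 pos [413.1 260.7  25.7] yaw 98.09 w 60.3 F [0.2 0.1 0.2] q [-0.4   0.93 -0.42  2.1   1.16  0.37 -0.08]
tool shift mm after turn: [ 8.7  0.1 -0.4]
```

>>> apply_moves --steps '[[0.06,[0.006,0,0],0],[0.06,[0.0025,0,0],0],[0.06,[0,0,0],0],[0.0,[0,0,0],0],[0.0,[0,0,0],0],[0.0,[0,0,0],0],[0.0,[0,0,0],0],[0.0,[0,0,0],0],[0.0,[0,0,0],0]]'

```text
t: 31.38
eef_pos: [412.6, 261.0, 16.8]
ee_rot: [0.534, -0.463, -0.534, -0.463]
wrist_force: [-0.7, -0.4, 2.2]
width: 39.6
```

```bash
python3 plan.py 388 -270 120 86.6; python3 - <<'E'
from h import *
for n in("top","scene"):
  p,d=snapshot(n);P=cloud(n,d)
  for t in("dish",):
    for o in outline_of(t,n):
        Q=P[o["pixels"]&np.isfinite(P[...,2])]
        if Q[:,1].mean()>-150: continue
        print(n,t,round(o["confidence"],2),o["uv"],len(Q),np.percentile(Q[:,2],[5,50,95]),rect(Q[Q[:,2]>18]),rect(Q))
E
```

```text
t 31.38 pos [412.6 261.   16.8] yaw 98.16 w 39.6 F [-0.7 -0.4  2.2] q [-0.42  0.95 -0.4   2.1   1.19  0.35 -0.11]
turn deg (tool x): 11.56
tool shift mm after turn: [-103.2   -6.9 -531.5]
top dish 0.76 [422.0, 260.5] 1325 [10.03732964 14.25228447 25.14388364] (array([ 387.5, -270.3]), array([108.2,  64.5]), -3.5) (array([ 387.5, -270.3]), array([108.2,  64.6]), -3.5)
scene dish 0.58 [153.5, 199.3] 859 [ 7.6881568  13.04228622 23.42029994] (array([ 390.9, -270.6]), array([110.3,  65.1]), -3.8) (array([ 381., -275.]), array([129.5,  75.4]), -3.0)
```

>>> apply_moves --steps '[[0.0,[-0.01,0,0],0],[0.0,[-0.02,0,0],0],[0.0,[-0.025,0,0],0],[0.0,[-0.025,0,0],5.8],[0.0,[-0.023,0,0],5.8],[0.0,[0,-0.006,-0.025],0],[0.0,[0,-0.009,-0.038],0],[0.0,[0,-0.009,-0.038],0],[0.0,[0,-0.009,-0.038],0],[0.0,[0,-0.009,-0.038],0],[0.0,[0,-0.009,-0.038],0],[0.0,[0,-0.009,-0.038],0]]'

```text
t: 32.58
eef_pos: [457.0, 2.8, 119.5]
ee_rot: [-0.485, 0.515, 0.485, 0.514]
wrist_force: [0.9, -0.0, -0.7]
width: 39.8
```

>>> apply_moves --steps '[[0.0,[0,0.0075,-0.038],0],[0.0,[0,0.0075,-0.038],0],[0.0,[0,0.0075,-0.038],0],[0.0,[0,0.0075,-0.038],0],[0.0,[0,0.0075,-0.038],0],[0.0,[0,0.0075,-0.038],0],[0.0,[0,0.006,-0.025],0],[0.0,[0,0.001,-0.01],0],[0.0,[0,0,0],0],[0.0,[0,0,0],0]]'

```text
t: 33.42
eef_pos: [389.4, -254.5, 119.5]
ee_rot: [-0.484, 0.515, 0.485, 0.515]
wrist_force: [-0.0, 0.4, -0.7]
width: 39.5
```

```bash
python3 plan.py 388.3 -270.4 45 86.6
```

```text
t 33.42 pos [ 389.4 -254.5  119.5] yaw 86.48 w 39.5 F [-0.   0.4 -0.7] q [ 0.88  0.77 -0.65  2.13  0.93  0.55  1.04]
turn deg (tool x): -0.12
tool shift mm after turn: [ 74.5   0.2 -15.9]
```

>>> apply_moves --steps '[[0.0,[0.01,0,-0.008],0],[0.0,[0.02,0,-0.0075],0],[0.0,[0.02,0,0],0],[0.0,[0.015,0,0],0],[0.0,[0.007,0,0],0],[0.0,[0,0,0],0],[0.0,[0,0,0],0],[0.0,[0,0,0],0]]'

```text
t: 34.08
eef_pos: [389.2, -269.4, 47.9]
ee_rot: [-0.485, 0.514, 0.485, 0.515]
wrist_force: [-0.2, 0.2, -0.6]
width: 39.8
```

```bash
python3 plan.py 388.3 -270.4 26.8 86.6;python3 - <<'E'
from h import *
W=cam_pose("wrist");p,d=snapshot("wrist");cv2.imwrite("pics/w9.png",p);P=cloud("wrist",d,W)
for t in("soap","dish"):
    for o in outline_of(t,"wrist"):
        Q=P[o["pixels"]&np.isfinite(P[...,2])]
        zt=np.percentile(Q[:,2],85)
        print(t,round(o["confidence"],2),o["uv"],len(Q),zt.round(1),rect(Q[abs(Q[:,2]-zt)<5]))
E
```

```text
t 34.08 pos [ 389.2 -269.4   47.9] yaw 86.65 w 39.8 F [-0.2  0.2 -0.6] q [ 0.8   0.89 -0.48  2.14  1.16  0.4   0.87]
turn deg (tool x): 0.05
tool shift mm after turn: [21.1  0.8 -1. ]
soap 0.58 [284.5, 248.4] 11060 68.0 (array([ 388.3, -268.9]), array([77.2, 39.6]), -3.6)
soap 0.48 [272.3, 148.3] 31815 5.7 (array([ 411.4, -271.6]), array([204.5, 170.3]), 7.2)
dish 0.84 [275.4, 174.2] 6263 25.0 (array([ 383.9, -269.7]), array([98.4, 64.1]), -3.8)
```

View pics/w9.png

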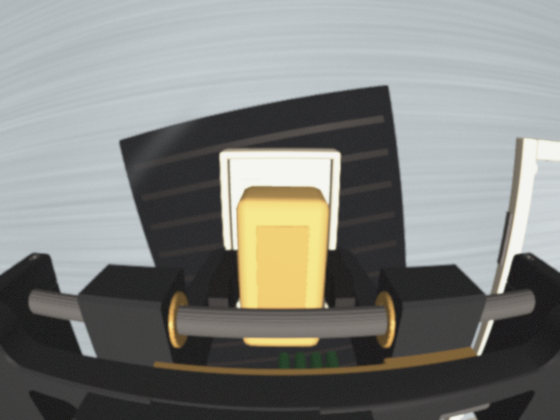

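The soap is lined up over the dish at (284,250). I'm lowering it.

>>> apply_moves --steps '[[0.0,[0.008,0,-0.001],0],[0.0,[0.007,0,0],0],[0.0,[0.004,0,0],0],[0.0,[0.0015,0,0],0],[0.0,[0,0,0],0],[0.0,[0,0,0],0]]'

```text
t: 34.73
eef_pos: [388.7, -271.1, 27.5]
ee_rot: [-0.485, 0.515, 0.485, 0.515]
wrist_force: [0.1, -0.9, -0.9]
width: 39.8
```

>>> apply_moves --steps '[[0.0,[0.001,0,0],0],[0.0,[0,0,0],0],[0.0,[0,0,0],0]]'

```text
t: 34.98
eef_pos: [388.8, -271.2, 26.8]
ee_rot: [-0.485, 0.515, 0.484, 0.515]
wrist_force: [-1.1, 0.5, 5.2]
width: 39.6
```

>>> apply_moves --steps '[[0.06,[-0.0005,0,0],0],[0.06,[0,0,0],0],[0.06,[0,0,0],0],[0.06,[0,0,0],0],[0.06,[-0.015,0,0],0],[0.06,[-0.03,0,0],0],[0.06,[-0.04,0,0],0],[0.06,[-0.035,0,0],0],[0.06,[0,0,0],0],[0.06,[0,0,0],0]]'

```text
t: 35.82
eef_pos: [389.4, -271.8, 148.2]
ee_rot: [-0.486, 0.515, 0.483, 0.515]
wrist_force: [-0.1, -0.6, -0.2]
width: 60.1
```

```bash
python3 plan.py 485.3 0.1 120 -1.84;python3 - <<'E'
from h import *
W=cam_pose("wrist");p,d=snapshot("wrist");cv2.imwrite("pics/w10.png",p);P=cloud("wrist",d,W)
for t in("soap","dish"):
    for o in outline_of(t,"wrist"):
        Q=P[o["pixels"]&np.isfinite(P[...,2])]
        zt=np.percentile(Q[:,2],85)
        print(t,round(o["confidence"],2),o["uv"],len(Q),zt.round(1),rect(Q[abs(Q[:,2]-zt)<5]))
E
```

```text
t 35.82 pos [ 389.4 -271.8  148.2] yaw 86.50 w 60.1 F [-0.1 -0.6 -0.2] q [ 0.94  0.73 -0.7   2.08  0.83  0.62  1.16]
turn deg (tool x): 88.34
tool shift mm after turn: [ 28.2 274.8  87.1]
soap 0.56 [283.3, 200.4] 4597 47.1 (array([ 387.7, -270.4]), array([76.4, 39.6]), -4.7)
dish 0.75 [285.7, 201.5] 4695 47.0 (array([ 387.7, -270.4]), array([76.4, 39.6]), -4.7)
```

View pics/w10.png

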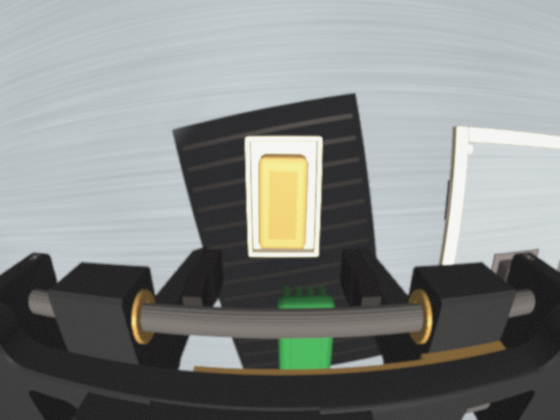

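The soap lies flat in the dish at (284,200), top about 46–47 mm as expected. Now back to the lid.

>>> apply_moves --steps '[[0.06,[0,0,0],7.1],[0.06,[0,0,0],7.1],[0.06,[0,0,0],7.1],[0.06,[0,0,0],7.1],[0.06,[0,0,0],7.1],[0.06,[0,0,0],7.1],[0.06,[0,0,0],7.1],[0.06,[0,0,0],7.1],[0.06,[0,0,0],7.1],[0.06,[0,0,0],7.1],[0.06,[0,0,0],7.1],[0.06,[0,0,0],7.1]]'

```text
t: 36.97
eef_pos: [387.7, -270.7, 145.4]
ee_rot: [-0.006, 0.708, 0.007, 0.706]
wrist_force: [0.1, 0.9, -0.2]
width: 59.8
```

>>> apply_moves --steps '[[0.06,[0,0,0],3.2],[0.06,[0,0.03,0.01],0],[0.06,[0,0.036,0.012],0],[0.06,[0,0.036,0.012],0],[0.06,[0,0.036,0.012],0],[0.06,[0,0.036,0.012],0],[0.06,[0,0.036,0.012],0],[0.06,[0,0.03,0.01],0],[0.06,[0,0.025,0.005],0],[0.06,[0.02,0.01,0.002],0],[0.06,[0,0,0],0],[0.06,[0,0,0],0]]'

```text
t: 37.97
eef_pos: [482.7, 0.8, 125.3]
ee_rot: [0.01, 0.709, -0.011, 0.705]
wrist_force: [0.3, -0.3, -0.0]
width: 60.1
```

```bash
python3 plan.py 485.3 0.1 22.5 -1.84;python3 - <<'E'
from h import *
W=cam_pose("wrist");p,d=snapshot("wrist");cv2.imwrite("pics/w11.png",p);P=cloud("wrist",d,W)
m=(P[...,2]>28)&(P[...,2]<45)&(abs(P[...,0]-485)<30)&(abs(P[...,1])<60)
print("bar",np.percentile(P[m][:,2],[50,95]),rect(P[m]),m.sum())
E
```

```text
t 37.97 pos [482.7   0.8 125.3] yaw -1.75 w 60.1 F [ 0.3 -0.3 -0. ] q [ 0.01  0.71 -0.17  2.09  0.3   0.38 -0.44]
turn deg (tool x): 0.09
tool shift mm after turn: [102.8  -0.6   2.6]
bar [37.69983889 39.04015541] (array([485.7,  -0.8]), array([58.3, 19.8]), 87.9) 1928
```

>>> apply_moves --steps '[[0.06,[0.015,-0.0006,0.002],0.1],[0.06,[0.02,0,0],0],[0.06,[0.02,0,0],0],[0.06,[0.02,0,0],0],[0.06,[0.012,0,0],0],[0.06,[0.006,0,0],0],[0.06,[0,0,0],0],[0.06,[0,0,0],0]]'

```text
t: 38.68
eef_pos: [486.3, -0.9, 34.1]
ee_rot: [0.012, 0.707, -0.013, 0.707]
wrist_force: [0.8, 0.1, -0.3]
width: 60.0
```

```bash
python3 plan.py 485.5 0 22.5 -1.84
```

```text
t 38.68 pos [486.3  -0.9  34.1] yaw -2.04 w 60.0 F [ 0.8  0.1 -0.3] q [-0.05  0.89 -0.06  2.11  0.35  0.15 -0.48]
turn deg (tool x): -0.20
tool shift mm after turn: [11.6  0.8 -0.8]
```

>>> apply_moves --steps '[[0.06,[0.007,0.0009,-0.0008],-0.2],[0.06,[0.004,0,0],0],[0.06,[0,0,0],0],[0.06,[0,0,0],0],[0.0,[0,0,0],0],[0.0,[0,0,0],0],[0.0,[0,0,0],0],[0.0,[0,0,0],0],[0.0,[0,0,0],0],[0.0,[0,0,0],0],[0.0,[0,0,0],0]]'

```text
t: 39.6
eef_pos: [485.6, 1.2, 22.7]
ee_rot: [0.011, 0.707, -0.011, 0.707]
wrist_force: [0.0, 0.9, 0.8]
width: 19.6
```

```bash
python3 plan.py 494.8 294.9 160 -1.84
```

```text
t 39.60 pos [485.6   1.2  22.7] yaw -1.75 w 19.6 F [0.  0.9 0.8] q [-0.07  0.91 -0.05  2.12  0.36  0.12 -0.48]
turn deg (tool x): 0.09
tool shift mm after turn: [-1.373e+02  2.938e+02 -2.000e-01]
```

>>> apply_moves --steps '[[0.0,[-0.01,0,0],0],[0.0,[-0.025,0,0],0],[0.0,[-0.03,0,0],0],[0.0,[-0.03,0,0],0],[0.0,[-0.015,0,0],0],[0.0,[0,0.02,0],0],[0.0,[0,0.035,0],0],[0.0,[0,0.035,0],0],[0.0,[0,0.035,0],0],[0.0,[0,0.035,0],0],[0.0,[0,0.035,0],0],[0.0,[0,0.035,0],0]]'

```text
t: 40.6
eef_pos: [491.8, 232.5, 133.2]
ee_rot: [0.011, 0.707, -0.011, 0.707]
wrist_force: [0.7, -0.7, -2.7]
width: 19.6
```

>>> apply_moves --steps '[[0.0,[0,0.03,0],0],[0.0,[0,0.02,0],0],[0.0,[0,0.012,0],0],[0.0,[0,0.002,0],0],[0.0,[0.01,0,0],0],[0.0,[0.01,0,0],0],[0.0,[0,0,0],0],[0.0,[0,0,0],0],[0.0,[0,0,0],0]]'

```text
t: 41.35
eef_pos: [494.7, 293.6, 112.3]
ee_rot: [0.011, 0.707, -0.012, 0.707]
wrist_force: [-0.3, -0.3, -1.4]
width: 19.6
```

```bash
python3 plan.py 494.8 296.1 90 -1.84
```

```text
t 41.35 pos [494.7 293.6 112.3] yaw -1.85 w 19.6 F [-0.3 -0.3 -1.4] q [-0.54  0.8  -0.12  1.82  0.18  0.53 -0.82]
turn deg (tool x): -0.01
tool shift mm after turn: [22.3  2.5  0.1]
```

>>> apply_moves --steps '[[0.0,[0.01,0.002,0],0],[0.0,[0.008,0,0],0],[0.0,[0.005,0,0],0],[0.0,[0,0,0],0],[0.0,[0,0,0],0]]'

```text
t: 41.77
eef_pos: [494.2, 296.8, 89.1]
ee_rot: [0.01, 0.707, -0.011, 0.707]
wrist_force: [0.3, -0.9, -2.1]
width: 19.3
```

```bash
python3 plan.py 494.8 296.1 75 -1.84
```

```text
t 41.77 pos [494.2 296.8  89.1] yaw -1.74 w 19.3 F [ 0.3 -0.9 -2.1] q [-0.55  0.84 -0.12  1.83  0.19  0.48 -0.83]
turn deg (tool x): 0.10
tool shift mm after turn: [14.1 -0.7  0.6]
```

>>> apply_moves --steps '[[0.0,[0.004,-0.0007,0.0006],0.1],[0.0,[0.004,0,0],0],[0.0,[0.004,0,0],0],[0.0,[0.002,0,0],0],[0.0,[0,0,0],0],[0.0,[0,0,0],0]]'

```text
t: 42.27
eef_pos: [495.1, 296.3, 75.5]
ee_rot: [0.011, 0.707, -0.011, 0.707]
wrist_force: [0.1, -1.0, -2.1]
width: 20.0
```

```bash
python3 plan.py 494.8 296.1 74.5 -1.84
```

```text
t 42.27 pos [495.1 296.3  75.5] yaw -1.85 w 20.0 F [ 0.1 -1.  -2.1] q [-0.56  0.86 -0.11  1.83  0.19  0.46 -0.83]
turn deg (tool x): -0.01
tool shift mm after turn: [ 1.  -0.2 -0.3]
```

>>> apply_moves --steps '[[0.0,[0.0012,0,0],0],[0.0,[0,0,0],0],[0.0,[0,0,0],0]]'

```text
t: 42.52
eef_pos: [495.4, 296.5, 74.8]
ee_rot: [0.012, 0.707, -0.011, 0.707]
wrist_force: [0.3, 0.1, 0.2]
width: 19.8
```

Contact at the right height. I'm releasing, lifting, and checking.

>>> apply_moves --steps '[[0.06,[0,0,0],0],[0.06,[0,0,0],0],[0.06,[0,0,0],0],[0.06,[0,0,0],0],[0.06,[0,0,0],0],[0.08,[-0.03,0,0],0],[0.08,[-0.03,0,0],0],[0.08,[-0.02,-0.03,0],0],[0.08,[0,-0.04,0],0],[0.08,[0,-0.04,0],0],[0.08,[0,-0.04,0],0],[0.08,[0,-0.04,0],0]]'

```text
t: 43.52
eef_pos: [488.9, 104.8, 154.9]
ee_rot: [0.011, 0.707, -0.011, 0.707]
wrist_force: [0.7, 0.1, -0.1]
width: 80.0
```

>>> apply_moves --steps '[[0.088,[0,-0.04,0],0],[0.088,[0,-0.04,0],0],[0.088,[0,-0.03,0],0],[0.088,[0,0,0],-7.1],[0.088,[0,0,0],-7.1],[0.088,[0,0,0],-7.1],[0.088,[0,0,0],-7.1],[0.088,[0,0,0],-7.1],[0.088,[0,0,0],-7.1],[0.088,[0,0,0],-7.1],[0.088,[0,0,0],-7.1],[0.088,[0,0,0],-7.1]]'

```text
t: 44.52
eef_pos: [485.6, -3.6, 154.6]
ee_rot: [-0.366, 0.605, 0.366, 0.605]
wrist_force: [0.2, 0.1, 0.2]
width: 87.9
```

```bash
python3 plan.py 388 -270 100 86.6; python3 - <<'E'
from h import *
for n in("top","scene"):
  p,d=snapshot(n);P=cloud(n,d);cv2.imwrite(f"pics/{n}12.png",p)
  m=(abs(P[...,0]-495)<170)&(abs(P[...,1]-292)<130)&(P[...,2]>61)&(P[...,2]<78)
  Q=P[m];(A,*_)=np.linalg.lstsq(np.c_[Q[:,:2]-[495,292],np.ones(len(Q))],Q[:,2],rcond=None)
  print(n,"lid",rect(Q),A.round(4),len(Q))
  d0=np.load(f"{n}0.npy");P=cloud(n,d0)
  m=(abs(P[...,0]-495)<170)&(abs(P[...,1]-292)<130)&(P[...,2]>61)&(P[...,2]<78)
  Q=P[m];(A,*_)=np.linalg.lstsq(np.c_[Q[:,:2]-[495,292],np.ones(len(Q))],Q[:,2],rcond=None)
  print(n,"lid start",rect(Q),A.round(4),len(Q))
E
```

```text
t 44.52 pos [485.6  -3.6 154.6] yaw 62.39 w 87.9 F [0.2 0.1 0.2] q [ 0.23  0.69 -0.51  2.05  0.63  0.56  0.36]
turn deg (tool x): -24.21
tool shift mm after turn: [  54.6   81.6 -271.7]
top lid (array([493.3, 292.7]), array([307.4, 220.8]), -1.9) [-4.00000e-04 -2.00000e-04  6.60357e+01] 11797
top lid start (array([493.2, 291.8]), array([306.8, 220.4]), -1.7) [6.60000e-03 5.70000e-03 6.70613e+01] 10306
scene lid (array([495.3, 292.3]), array([310.6, 220.3]), -1.7) [ 2.1000e-03 -2.0000e-04  6.5441e+01] 8244
scene lid start (array([495.2, 291.9]), array([309.1, 220.4]), -1.6) [8.10000e-03 7.70000e-03 6.65519e+01] 7271
```

View pics/top12.png

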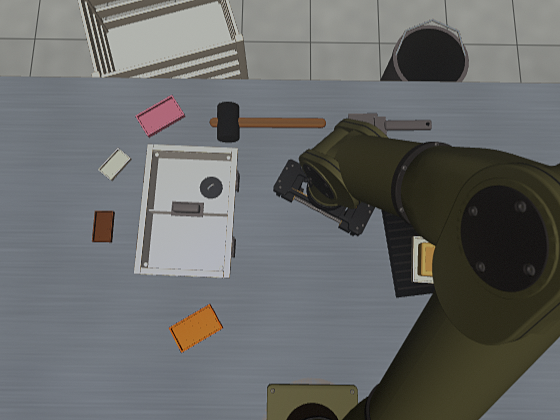

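The lid is back level (tilt under 0.002) and within 1 mm and 0.2° of its start. Now the dish with the soap.

>>> apply_moves --steps '[[0.088,[0,0,0],-6.05],[0.088,[0,0,0],-6.05],[0.088,[0,0,0],-6.05],[0.088,[0,0,0],-6.05],[0.088,[0,0.0102,-0.034],0],[0.088,[0,0.0102,-0.034],0],[0.088,[0,0.0102,-0.034],0],[0.088,[0,0.0102,-0.034],0],[0.088,[0,0.0102,-0.034],0],[0.088,[0,0.0102,-0.034],0],[0.088,[0,0.0102,-0.034],0],[0.088,[0,0.0102,-0.034],0]]'

```text
t: 45.62
eef_pos: [385.4, -271.2, 154.6]
ee_rot: [-0.482, 0.517, 0.482, 0.517]
wrist_force: [0.6, -0.6, 0.5]
width: 88.1
```

>>> apply_moves --steps '[[0.088,[0.03,0,0],0],[0.088,[0.03,0,0],0],[0.088,[0.02,0,0],0],[0.088,[0,0,0],0],[0.088,[0,0,0],0],[0.088,[0,0,0],0]]'

```text
t: 46.12
eef_pos: [387.0, -269.4, 75.4]
ee_rot: [-0.484, 0.516, 0.483, 0.516]
wrist_force: [0.1, 0.4, 0.8]
width: 87.7
```

```bash
python3 plan.py 388 -270.5 9 86.6; python3 - <<'E'
from h import *
W=cam_pose("wrist");p,d=snapshot("wrist");cv2.imwrite("pics/w13.png",p);P=cloud("wrist",d,W)
m=(abs(P[...,0]-388)<70)&(abs(P[...,1]+270)<60)&(P[...,2]>19)&(P[...,2]<30);print("dish",rect(P[m]))
m=(abs(P[...,0]-388)<50)&(abs(P[...,1]+270)<40)&(P[...,2]>42)&(P[...,2]<50);print("soap",rect(P[m]))
E
```

```text
t 46.12 pos [ 387.  -269.4   75.4] yaw 86.21 w 87.7 F [0.1 0.4 0.8] q [ 0.81  0.83 -0.48  2.14  1.01  0.42  1.  ]
turn deg (tool x): -0.39
tool shift mm after turn: [66.4 -1.1 -1. ]
dish (array([ 389., -270.]), array([108.8,  64.5]), -3.4)
soap (array([ 388. , -270.5]), array([76.9, 39.9]), -4.5)
```

View pics/w13.png

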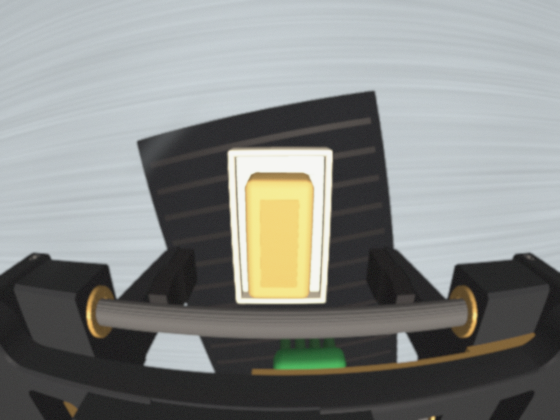

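Dish with its soap is at (280,228), centred between the fingers.

>>> apply_moves --steps '[[0.088,[0.015,-0.001,-0.001],-0.4],[0.088,[0.02,0,0],0],[0.088,[0.012,0,0],0],[0.088,[0.008,0,0],0],[0.088,[0.004,0,0],0],[0.088,[0,0,0],0],[0.088,[0,0,0],0]]'

```text
t: 46.75
eef_pos: [387.8, -270.8, 16.3]
ee_rot: [-0.486, 0.514, 0.485, 0.515]
wrist_force: [0.9, 0.4, 0.7]
width: 87.5
```

```bash
python3 plan.py 388 -270.5 9 86.6
```

```text
t 46.75 pos [ 387.8 -270.8   16.3] yaw 86.64 w 87.5 F [0.9 0.4 0.7] q [ 0.69  0.93 -0.29  2.15  1.25  0.25  0.79]
turn deg (tool x): 0.04
tool shift mm after turn: [ 7.3 -0.1  0.3]
```

>>> apply_moves --steps '[[0.088,[0.005,0,0],0],[0.088,[0.0022,0,0],0],[0.088,[0,0,0],0],[0.0,[0,0,0],0],[0.0,[0,0,0],0],[0.0,[0,0,0],0],[0.0,[0,0,0],0],[0.0,[0,0,0],0],[0.0,[0,0,0],0]]'

```text
t: 47.5
eef_pos: [387.3, -270.6, 8.5]
ee_rot: [-0.485, 0.514, 0.485, 0.514]
wrist_force: [0.3, -0.8, 2.8]
width: 63.7
```

```bash
python3 plan.py 567.5 313.3 150 86.6
```

```text
t 47.50 pos [ 387.3 -270.6    8.5] yaw 86.65 w 63.7 F [ 0.3 -0.8  2.8] q [ 0.67  0.95 -0.26  2.15  1.29  0.22  0.75]
turn deg (tool x): 0.05
tool shift mm after turn: [-141.5 -145.3  593.6]
```

>>> apply_moves --steps '[[0.0,[-0.005,0,0],0],[0.0,[-0.015,0,0],0],[0.0,[-0.025,0,0],0],[0.0,[-0.025,0,0],0],[0.0,[-0.025,0,0],0],[0.0,[-0.025,0,0],0],[0.0,[-0.015,0,0],0],[0.0,[-0.005,0,0],0],[0.0,[0,-0.004,0.015],0],[0.0,[0,-0.007,0.028],0],[0.0,[0,-0.009,0.036],0],[0.0,[0,-0.009,0.036],0]]'

```text
t: 48.5
eef_pos: [422.1, -157.1, 147.3]
ee_rot: [-0.484, 0.516, 0.485, 0.515]
wrist_force: [1.2, -0.6, -3.9]
width: 63.8
```

>>> apply_moves --steps '[[0.0,[0,-0.009,0.036],0],[0.0,[0,-0.009,0.036],0],[0.0,[0,-0.009,0.036],0],[0.0,[0,-0.009,0.036],0],[0.0,[0,-0.009,0.036],0],[0.0,[0,-0.009,0.036],0],[0.0,[0,-0.009,0.036],0],[0.0,[0,-0.009,0.036],0],[0.0,[0,-0.009,0.036],0],[0.0,[0,-0.009,0.036],0],[0.0,[0,-0.009,0.036],0],[0.0,[0,-0.008,0.032],0]]'

```text
t: 49.5
eef_pos: [554.2, 265.4, 146.7]
ee_rot: [-0.485, 0.515, 0.486, 0.513]
wrist_force: [0.2, 0.3, -3.7]
width: 63.6
```

>>> apply_moves --steps '[[0.0,[0,-0.006,0.025],0],[0.0,[0,-0.002,0.012],0],[0.0,[0,0,0.005],0],[0.0,[0,0,0],0],[0.0,[0,0,0],0],[0.0,[0,0,0],0]]'

```text
t: 50.0
eef_pos: [565.0, 302.5, 147.5]
ee_rot: [-0.485, 0.516, 0.484, 0.514]
wrist_force: [0.8, -0.4, -2.6]
width: 63.9
```

```bash
python3 plan.py 566.7 313.3 69.8 86.6
```

```text
t 50.00 pos [565.  302.5 147.5] yaw 86.57 w 63.9 F [ 0.8 -0.4 -2.6] q [-0.24  0.88 -0.62  1.58  0.62  0.89  0.42]
turn deg (tool x): -0.03
tool shift mm after turn: [77.7 -1.1 10.9]
```

>>> apply_moves --steps '[[0.0,[0.008,-0.0005,0.005],0],[0.0,[0.015,-0.0005,0.0045],0],[0.0,[0.018,0,0],0],[0.0,[0.015,0,0],0],[0.0,[0.008,0,0],0],[0.0,[0.003,0,0],0],[0.0,[0,0,0],0],[0.0,[0,0,0],0],[0.0,[0,0,0],0]]'

```text
t: 50.75
eef_pos: [567.2, 314.9, 82.2]
ee_rot: [-0.485, 0.514, 0.485, 0.515]
wrist_force: [0.4, 0.4, -3.0]
width: 63.9
```

```bash
python3 plan.py 566.7 313.3 70 86.6
```

```text
t 50.75 pos [567.2 314.9  82.2] yaw 86.64 w 63.9 F [ 0.4  0.4 -3. ] q [-0.28  0.97 -0.57  1.59  0.68  0.78  0.36]
turn deg (tool x): 0.04
tool shift mm after turn: [12.2  0.4 -1.7]
```

>>> apply_moves --steps '[[0.0,[0.005,0.0004,-0.0015],0],[0.0,[0.004,0,0],0],[0.0,[0.002,0,0],0],[0.0,[0.001,0,0],0],[0.0,[0,0,0],0],[0.0,[0,0,0],0]]'

```text
t: 51.25
eef_pos: [566.1, 312.5, 69.6]
ee_rot: [-0.485, 0.515, 0.485, 0.514]
wrist_force: [-1.9, -2.3, 2.3]
width: 63.9
```

```bash
python3 plan.py 566.7 313.3 69.5 86.6
```

```text
t 51.25 pos [566.1 312.5  69.6] yaw 86.64 w 63.9 F [-1.9 -2.3  2.3] q [-0.29  0.99 -0.56  1.6   0.69  0.76  0.35]
turn deg (tool x): 0.04
tool shift mm after turn: [ 0.1 -0.5  0.9]
```

Contact at the right height, so I'm releasing and going for the brush.

>>> apply_moves --steps '[[0.088,[0,0,0],0],[0.088,[0,0,0],0],[0.088,[0,0,0],0],[0.088,[0,0,0],0],[0.088,[0,0,0],0],[0.088,[-0.02,0,0],0],[0.088,[-0.03,0,0],0],[0.088,[-0.03,0,0],0],[0.088,[0,0,-0.025],-0.8],[0.088,[0,0,-0.038],0],[0.088,[0,0,-0.038],0],[0.088,[0,0,-0.038],0]]'

```text
t: 52.25
eef_pos: [559.6, 173.0, 149.6]
ee_rot: [-0.489, 0.51, 0.489, 0.511]
wrist_force: [1.0, -0.4, 0.1]
width: 88.1
```

>>> apply_moves --steps '[[0.088,[0,0,-0.038],0],[0.088,[0,0,-0.038],0],[0.088,[0,0,-0.038],0],[0.088,[0,0,-0.038],0],[0.088,[0,0,-0.038],0],[0.088,[0,0,-0.038],0],[0.088,[0,0,-0.038],0],[0.088,[0,0,-0.038],0],[0.088,[0,0,-0.038],0],[0.088,[0,0,-0.038],0],[0.088,[0,0,-0.03],0],[0.088,[0,0,0],0]]'

```text
t: 53.25
eef_pos: [539.6, -245.2, 148.4]
ee_rot: [-0.487, 0.516, 0.485, 0.512]
wrist_force: [-0.3, -0.0, -0.3]
width: 88.0
```

```bash
python3 plan.py 534 -257.3 100 87.45
```

```text
t 53.25 pos [ 539.6 -245.2  148.4] yaw 86.76 w 88.0 F [-0.3 -0.  -0.3] q [ 0.72  0.84 -0.68  1.73  0.71  0.83  1.22]
turn deg (tool x): -0.69
tool shift mm after turn: [ 48.4   5.  -12.4]
```

>>> apply_moves --steps '[[0.088,[0.02,0.005,-0.006],0],[0.088,[0.02,0,-0.004],0],[0.088,[0.02,0,0],0],[0.088,[0,0,0],0],[0.088,[0,0,0],0],[0.088,[0,0,0],0]]'

```text
t: 53.75
eef_pos: [536.9, -244.7, 90.3]
ee_rot: [-0.489, 0.51, 0.489, 0.511]
wrist_force: [1.4, -0.4, 0.4]
width: 87.7
```

```bash
python3 plan.py 534 -257.3 26 87.45;python3 - <<'E'
from h import *
W=cam_pose("wrist");p,d=snapshot("wrist");cv2.imwrite("pics/w14.png",p);P=cloud("wrist",d,W)
m=(abs(P[...,0]-534)<70)&(abs(P[...,1]+257)<60)&(P[...,2]>42)&(P[...,2]<58);print("brush",rect(P[m]),np.median(P[m][:,2]))
E
```

```text
t 53.75 pos [ 536.9 -244.7   90.3] yaw 87.49 w 87.7 F [ 1.4 -0.4  0.4] q [ 0.7   0.92 -0.63  1.77  0.79  0.72  1.16]
turn deg (tool x): 0.04
tool shift mm after turn: [ 64.3   2.4 -12.7]
brush (array([ 532.3, -256.7]), array([102.7,  54.4]), -2.4) 50.95941592479511
```

View pics/w14.png

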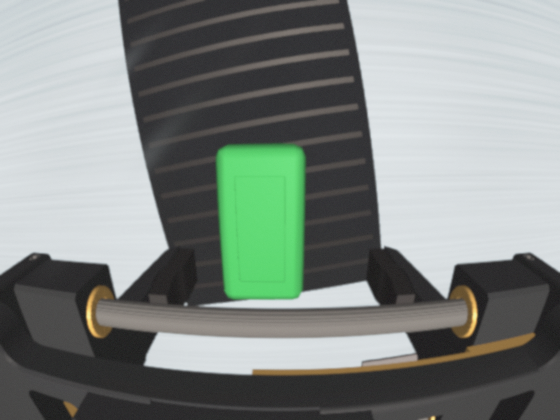

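>>> apply_moves --steps '[[0.088,[0,0.0024,-0.0063],0],[0.088,[0.01,0,-0.0062],0],[0.088,[0.02,0,0],0],[0.088,[0.02,0,0],0],[0.088,[0.008,0,0],0],[0.088,[0,0,0],0],[0.088,[0,0,0],0]]'

```text
t: 54.38
eef_pos: [533.0, -257.9, 31.3]
ee_rot: [-0.489, 0.511, 0.489, 0.511]
wrist_force: [0.7, -0.5, 0.2]
width: 87.9
```

```bash
python3 plan.py 534 -257.3 26 87.45
```

```text
t 54.38 pos [ 533.  -257.9   31.3] yaw 87.44 w 87.9 F [ 0.7 -0.5  0.2] q [ 0.68  1.   -0.56  1.78  0.87  0.62  1.12]
turn deg (tool x): -0.01
tool shift mm after turn: [ 5.3 -1.   0.6]
```

>>> apply_moves --steps '[[0.088,[0.0053,-0.001,0.0006],0],[0.088,[0,0,0],0],[0.088,[0,0,0],0],[0.0,[0,0,0],0],[0.0,[0,0,0],0],[0.0,[0,0,0],0],[0.0,[0,0,0],0],[0.0,[0,0,0],0],[0.0,[0,0,0],0]]'

```text
t: 55.13
eef_pos: [534.1, -257.2, 26.1]
ee_rot: [-0.489, 0.511, 0.489, 0.511]
wrist_force: [-0.4, -0.5, 0.0]
width: 53.9
```

```bash
python3 plan.py 421.9 319.6 160 87.45
```

```text
t 55.13 pos [ 534.1 -257.2   26.1] yaw 87.45 w 53.9 F [-0.4 -0.5  0. ] q [ 0.68  1.01 -0.55  1.78  0.88  0.62  1.11]
turn deg (tool x): 0.00
tool shift mm after turn: [-133.9  137.7  571.2]
```

>>> apply_moves --steps '[[0.0,[-0.014,0,0],0],[0.0,[-0.03,0,0],0],[0.0,[-0.03,0,0],0],[0.0,[-0.03,0,0],0],[0.0,[-0.03,0,0],0],[0.0,[0,0.0086,0.0357],0],[0.0,[0,0.0086,0.0357],0],[0.0,[0,0.0086,0.0357],0],[0.0,[0,0.0086,0.0357],0],[0.0,[0,0.0086,0.0357],0],[0.0,[0,0.0086,0.0357],0],[0.0,[0,0.0086,0.0357],0]]'

```text
t: 56.13
eef_pos: [484.3, -3.3, 160.9]
ee_rot: [-0.489, 0.511, 0.489, 0.511]
wrist_force: [-0.6, 0.6, -1.1]
width: 53.6
```

>>> apply_moves --steps '[[0.0,[0,0.0086,0.0357],0],[0.0,[0,0.0086,0.0357],0],[0.0,[0,0.0086,0.0357],0],[0.0,[0,0.0086,0.0357],0],[0.0,[0,0.0086,0.0357],0],[0.0,[0,0.0086,0.0357],0],[0.0,[0,0.0086,0.0357],0],[0.0,[0,0.0086,0.0357],0],[0.0,[0,0.0086,0.0357],0],[0.0,[0,0,0],0],[0.0,[0,0,0],0],[0.0,[0,0,0],0]]'

```text
t: 57.13
eef_pos: [421.9, 318.7, 160.2]
ee_rot: [-0.489, 0.511, 0.488, 0.511]
wrist_force: [-0.6, -0.7, -2.0]
width: 53.8
```

```bash
python3 plan.py 422 319.6 87.1 87.45
```

```text
t 57.13 pos [421.9 318.7 160.2] yaw 87.47 w 53.8 F [-0.6 -0.7 -2. ] q [-0.38  0.74 -0.6   1.92  0.65  0.69  0.15]
turn deg (tool x): 0.02
tool shift mm after turn: [73.1 -0.1  0.9]
```

>>> apply_moves --steps '[[0.0,[0.01,0,0],0],[0.0,[0.02,0,0],0],[0.0,[0.02,0,0],0],[0.0,[0.01,0,0],0],[0.0,[0.005,0,0],0],[0.0,[0,0,0],0],[0.0,[0,0,0],0],[0.0,[0,0,0],0]]'

```text
t: 57.8
eef_pos: [422.5, 319.9, 95.7]
ee_rot: [-0.489, 0.511, 0.489, 0.512]
wrist_force: [-0.1, 0.2, -0.3]
width: 53.7
```

```bash
python3 plan.py 422 319.6 87.1 87.45
```

```text
t 57.80 pos [422.5 319.9  95.7] yaw 87.43 w 53.7 F [-0.1  0.2 -0.3] q [-0.44  0.83 -0.5   1.96  0.76  0.55  0.06]
turn deg (tool x): -0.02
tool shift mm after turn: [ 8.6  0.5 -0.3]
```

>>> apply_moves --steps '[[0.0,[0.005,0.0005,0],0],[0.0,[0.0025,0,0],0],[0.0,[0.001,0,0],0],[0.0,[0,0,0],0],[0.0,[0,0,0],0]]'

```text
t: 58.22
eef_pos: [421.6, 319.7, 87.1]
ee_rot: [-0.489, 0.511, 0.489, 0.511]
wrist_force: [-1.3, -0.4, 5.0]
width: 53.4
```

Contact. I'm releasing and retreating straight up, then clear of the top view.

>>> apply_moves --steps '[[0.088,[0,0,0],0],[0.088,[0,0,0],0],[0.088,[0,0,0],0],[0.088,[0,0,0],0],[0.088,[0,0,0],0],[0.088,[-0.02,0,0],0],[0.088,[-0.04,0,0],0],[0.088,[-0.04,0,0],0],[0.088,[0,-0.005,-0.038],0],[0.088,[0,-0.005,-0.038],0],[0.088,[0,-0.005,-0.038],0],[0.088,[0,-0.005,-0.038],0]]'

```text
t: 59.22
eef_pos: [434.7, 165.4, 186.8]
ee_rot: [-0.489, 0.511, 0.489, 0.511]
wrist_force: [0.8, -0.6, 0.7]
width: 88.3
```

>>> apply_moves --steps '[[0.088,[0,-0.005,-0.038],0],[0.088,[0,-0.005,-0.038],0],[0.088,[0,-0.005,-0.038],0],[0.088,[0,-0.005,-0.038],0],[0.088,[0,-0.005,-0.038],0],[0.088,[0,0,-0.038],0],[0.088,[0,0,-0.038],0],[0.088,[0,0,-0.038],0],[0.088,[0,0,0],0],[0.088,[0,0,0],0]]'

```text
t: 60.05
eef_pos: [445.6, -140.5, 186.2]
ee_rot: [-0.487, 0.513, 0.487, 0.512]
wrist_force: [0.5, 1.1, -0.3]
width: 88.1
```

```bash
python3 - <<'E'
from h import *
print(sense()["eef_pos"],sense()["t"])
for n in("top","scene"):
  p,d=snapshot(n);cv2.imwrite(f"pics/{n}15.png",p)
  for lab,D in(("start",np.load(f"{n}0.npy")),("end",d)):
    P=cloud(n,D)
    L=(abs(P[...,0]-495)<170)&(abs(P[...,1]-292)<130)
    m=L&(P[...,2]>61)&(P[...,2]<77);Q=P[m];print(n,lab,"lid",*rect(Q),np.median(Q[:,2]).round(1))
    m=L&(P[...,2]>105)&(P[...,0]<485);Q=P[m];print(n,lab,"brush",*rect(Q),np.median(Q[:,2]).round(1))
    m=L&(P[...,2]>79)&(P[...,0]>508)&(P[...,2]<91);Q=P[m];print(n,lab,"dish",*rect(Q))
    m=L&(P[...,2]>100)&(P[...,0]>508)
    if m.sum()>20: Q=P[m];print(n,lab,"soap",*rect(Q),np.percentile(Q[:,2],[5,95]))
a=cv2.imread("pics/top0.png");b=cv2.imread("pics/top15.png")
cv2.imwrite("pics/cmp15.png",np.hstack([cv2.resize(q[90:290,80:260],(390,433)) for q in(a,b)]))
E
```

```text
[ 445.56255306 -140.50103417  186.15643166] 60.05
top start lid [493.2 291.8] [306.8 220.4] -1.7 66.3
top start brush [419.4 319.6] [103.3  53.7] -2.3 110.9
top start dish [566.7 312.8] [109.3  65. ] -3.6
top end lid [494.  292.7] [307.9 221.4] -1.8 66.1
top end brush [419.  318.5] [103.8  53.6] -3.1 110.8
top end dish [566.1 311.3] [109.2  64.7] -3.1
top end soap [564.7 308.3] [78.3 40.5] -3.5 [102.12398264 108.97452131]
scene start lid [495.2 291.9] [309.1 220.4] -1.6 65.7
scene start brush [424.8 319.8] [100.1  53. ] -2.1 110.2
scene start dish [569.  312.5] [110.3  64.8] -4.0
scene end lid [495.5 292.5] [311.1 220.8] -1.9 65.4
scene end brush [422.6 318.1] [103.9  53.2] -1.8 110.2
scene end dish [566.8 311.3] [115.5  64.8] -3.2
scene end soap [568.6 308.5] [78.9 39.7] -4.3 [102.16259106 108.1395735 ]
```

View pics/cmp15.png

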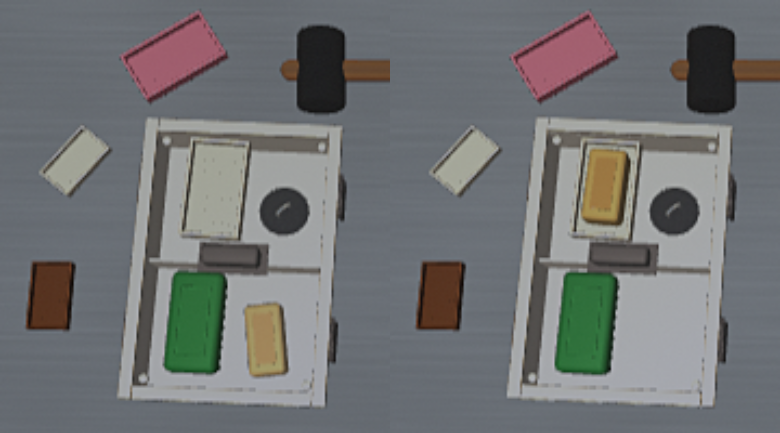

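View pics/scene15.png

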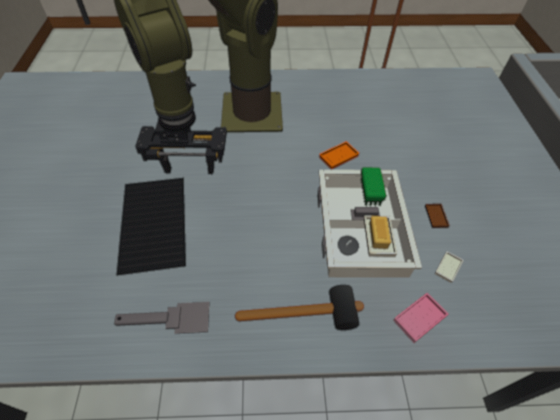

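All in place: brush, dish with soap and lid are within about 2 mm of where they stood, and the soap lies flat. I'm handing in.

```bash
python3 -c "
from workcell import job;print(job.hand_in())"
```

```text
the job is handed in; nothing more can be done
None
```

The job is done and handed in at about 60 s of the 134 s allowed. I followed the order asked: the brush and dish went onto the mat, the lid onto the bench, and the soap into the dish. Then the lid went back on the tote, followed by the dish with its soap and the brush.

My last checks compared the start and end pictures from the top and scene cameras:

| Item | Shift from start | Turn from start |
|---|---|---|
| Lid | within about 1 mm, level, fully down (panel at 66 mm) | under 0.5° |
| Brush | 1–3 mm | under 1° |
| Dish | 2–3 mm | under 1° |

- **Soap:** it lies flat in the dish, about 3 mm off the dish's centre towards the lid's middle. Its top is at 106 mm, as expected.
- **Dish:** it was lowered until the force reading showed contact, then released. The highest force I read was about 9 N, when the dish was set on the mat.
- **Left alone:** the plug, mallet, scraper and look-alikes look unmoved in the pictures.
- **Disagreements:** the top and scene cameras differ by up to about 5 mm in x, so I compared each camera only with its own start picture. No check failed.

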